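# Weigh a candle holder on the two-pan balance

## Robot

A 7-joint arm with a two-finger parallel gripper is mounted at the origin on the work surface. World frame = base frame: x ahead of the robot, y to its left, z up, the work surface at z = 0. Lengths are in m, angles in rad, forces in N, time in s.
With the tool pointing down it reaches from about 0.425 to 0.925 m from the base axis. Payload 6.8 kg.
Tool frame: the origin (TCP) lies midway between the tips of the shut fingers; the grasp point (between the pads) lies 19 mm behind it (arm.pinch_z is the distance from the TCP to the grasp point, in m); z points along the fingers, y is the direction in which the jaws open and shut (so a half turn about z gives the same grasp; the last joint's range is limited). The gripper opens to 88 mm and grips with 3 to 60 N. Pads are 20 mm wide; open, the fingers measure 115 mm over their backs; the gripper's body (75 mm by 178 mm) begins 61 mm behind the grasp point.
Start: joints at [-1.347, 0.477, 0.022, 1.555, -0.011, 1.109, -0.083], TCP at [0.22, 0.638, 0.186] pointing down, gripper open.
Joint ranges: [-2.96, 2.96], [-0.34, 2.1], [-1.41, 1.46], [0.24, 2.44], [-1.37, 4.51], [0.17, 1.92], [-2.96, 2.96]. Speed limits (rad/s): [2.39, 2.39, 3.14, 3.14, 3.14, 3.14, 3.14].

## Interface

Orientations are given as a 3x3 rotation matrix whose columns are the frame's x, y, z axes.
In Python, from station import arm, eyes gives the robot as it stands.
- The arm moves only by the tool apply_moves, never from a script. Its argument "steps" is a list of rows, each a list of 7 numbers: the turn, a rotation vector about the world's x, y, z in degrees, then the shift along the world's x, y, z in cm, then the opening, from 0 (shut) to 1 (fully open). A call has 1 to 10 rows; each row shifts and turns the commanded pose from where the row before left it; what a row does not reach is not made up. A row lasts 1/8 s, in which the tool goes at most 62.5 mm and 10.7 degrees, less where a joint would pass 70% of its speed; a pose out of reach is approached as far as the arm can. A call with a gripper value outside its range is refused whole. The fingers move at their own pace and stop on an object; the grip force is fixed at half the most. Time passes only in rows, so rows that do not move let the fingers close. It gives the time, the measured TCP pose, the force and the opening at its end, in the units of the state.
- arm.get_state(): the state, without advancing time (a new reading comes with each control period).
- eyes.snapshot(name): name is "side" or "top" or "wrist"; returns the picture (420x560x3 uint8, blue, green, red); there is no depth.
- eyes.camera_params(name): a dict with "camera_matrix" (3x3 intrinsics, pixels), "R" (3x3) and "t" (3): a world point X has camera coordinates R X + t. Camera axes: x right, y down, z forward; pixel columns grow to the right and rows downward; lengths in m; the calibration is good to about 2 mm. The wrist camera is an equidistant fisheye: a pixel r from the principal point sees the ray r / f radians off the axis. A picture is of the moment at which its call begins: read the wrist's pose just before it. camera_params takes no time and is no camera call; for the wrist camera it gives the pose at the moment of the call.
- arm.sign_off(): hands the job in, once; it reports no verdict.
The state is a dict: "time_s": time; "q": joint angles; "joint_vel": joint speeds; "tau": joint torques, N m; "eef_pos": TCP position; "eef_rot": TCP orientation; "ft_force": force on the tool from outside, world axes, zero at the start; "moment": the same for the moment, N m; "finger_gap": finger opening in m.
Only numpy, scipy, OpenCV 4.12 (cv2) and the standard library are available. Lean on these libraries where they do the work, as an engineer would, in place of code of your own. Each camera call takes 0.05 s, during which the arm holds its last target.

## Task

Weigh the steel candle holder that stands on the balance. First feel how heavy it is: with the gripper empty, press the bare weight pan down gently and hold it for a good second with the beam level. Then stand weights from the wooden board upright on that pan, setting each down softly and never letting that pan sink to its lower stop, until the beam is as level as these weights can make it, and leave it so, without touching the candle holder or disturbing the other things on the table.

Things in the scene. Friction and masses are not known exactly. Their poses are not given: they have to be found in the camera images.
- balance: two-pan balance, fixed: grey housing 100 x 310 mm, 45 mm high; origin: centre of its underside; its y axis runs along the beam from the weight pan (-y side, bare) to the part pan (+y side). A dial plate 70 mm wide, top 160 mm over the table, stands in the middle. Pans: flat steel discs 110 mm across, no rims, 120 mm either side of the middle, always horizontal. It bears at most 8 N of pressing
- beam (a joint): tilt of the beam (rad): 0 level, positive with the weight pan down, stops at -0.08 (where it starts) and +0.08; 0.05 rad is 6 mm of pan height. Level means within 0.042 either way (pointer in the dial's dark field). A soft spring centres it: between the stops each 10 g of difference between the pans tilts it by 0.0147 rad; it settles in about 1 s
- weight_stem (a point): point on the stem under the weight pan, on the pan's vertical axis; it rises and falls with the pan and is 85 mm above the table when the beam is level. The pan is screwed up or down on the stem by hand: its upper face is anywhere from 6 to 34 mm above this point, which is not measured and stays the same during the work
- part_pan (a point): centre of the upper face of the part pan (105 mm above the table when level)
- candle_holder: dark steel candle holder standing on the part pan: round foot 76 mm in diameter and 4 mm thick, stem and socket 34 mm in diameter, 48 mm high in all; origin: centre of its underside. Its mass is between 105 and 255 g and is not told
- board: wooden serving board 140 x 310 mm, 12 mm thick, fixed to the table; origin: centre of its underside; the three weights stand in a row along its y axis, about 95 mm apart, in any order, with a wooden napkin ring (32 mm in diameter, 22 mm high) between them off the row, on the board's +x side
- weight_160: plain steel cylinder standing on the board, the largest weight: 160 g, 24 mm in diameter, 45 mm high; origin: centre of its underside, z up
- weight_80: plain steel cylinder standing on the board, the middle weight: 80 g, 20 mm in diameter, 32 mm high; origin: centre of its underside, z up
- weight_40: plain steel cylinder standing on the board, the smallest weight: 40 g, 16 mm in diameter, 25 mm high; origin: centre of its underside, z up
- napkin_ring: bystander: wooden ring standing on the board, 32 mm in diameter, 22 mm high
- mug: bystander: white mug, 76 mm in diameter, 85 mm high
- diffuser: bystander: amber glass bottle with scent sticks, 56 mm in diameter, 150 mm high
- jam_jar: bystander: closed jar, 64 mm in diameter, 80 mm high
- spoon: bystander: spoon lying on the table
- bread_ring: bystander: brown ring loaf, 90 mm in diameter, 30 mm high
- egg_cup: bystander: small white cup, 44 mm in diameter, 50 mm high

How it is judged:
On the way, in this order (a step that is already met when the one before it is completed fails the run):
1. with no weight on the balance, the empty gripper presses the weight pan down and holds the beam level for a second (value of joint beam between -0.042 and 0.042 rad and contact force between the fingers and balance above 0.3 N and contact force between each of weight_160, weight_80, weight_40 and balance below 0.05 N), for 1 s.
2. weights stand on the weight pan and the beam is level with the fingers off (value of joint beam between -0.042 and 0.042 rad and ((contact force between weight_160 and balance above 0.2 N and horizontal distance between weight_160 and weight_stem below 0.055 m and angle between weight_160's own z axis and vertical below 0.15 rad) or (contact force between weight_80 and balance above 0.2 N and horizontal distance between weight_80 and weight_stem below 0.055 m and angle between weight_80's own z axis and vertical below 0.15 rad) or (contact force between weight_40 and balance above 0.2 N and horizontal distance between weight_40 and weight_stem below 0.055 m and angle between weight_40's own z axis and vertical below 0.15 rad)) and contact force between the fingers and balance below 0.01 N and contact force between the fingers and weight_160 below 0.01 N and contact force between the fingers and weight_80 below 0.01 N and contact force between the fingers and weight_40 below 0.01 N), for 0.5 s.
At the end, for the whole second after the job is handed in: the beam is still and level within 0.042 rad; one or more weights stand on the weight pan (within 55 mm of its axis), the others down on the board or table, all upright and at rest; the candle holder stands upright within 30 mm of the middle of the part pan (value of joint beam between -0.042 and 0.042 rad and ((contact force between weight_160 and balance above 0.2 N and horizontal distance between weight_160 and weight_stem below 0.055 m and angle between weight_160's own z axis and vertical below 0.15 rad) or (contact force between weight_80 and balance above 0.2 N and horizontal distance between weight_80 and weight_stem below 0.055 m and angle between weight_80's own z axis and vertical below 0.15 rad) or (contact force between weight_40 and balance above 0.2 N and horizontal distance between weight_40 and weight_stem below 0.055 m and angle between weight_40's own z axis and vertical below 0.15 rad)) and velocity of joint beam between -0.05 and 0.05 rad/s and horizontal distance between candle_holder and part_pan below 0.03 m and angle between candle_holder's own z axis and vertical below 0.1 rad and angle between each of weight_160, weight_80, weight_40's own z axis and vertical below 0.15 rad and linear speed of each of weight_160, weight_80, weight_40 below 0.02 m/s and ((contact force between weight_160 and balance above 0.2 N and horizontal distance between weight_160 and weight_stem below 0.055 m and angle between weight_160's own z axis and vertical below 0.15 rad) or height (world z) of weight_160 below 0.03 m) and ((contact force between weight_80 and balance above 0.2 N and horizontal distance between weight_80 and weight_stem below 0.055 m and angle between weight_80's own z axis and vertical below 0.15 rad) or height (world z) of weight_80 below 0.03 m) and ((contact force between weight_40 and balance above 0.2 N and horizontal distance between weight_40 and weight_stem below 0.055 m and angle between weight_40's own z axis and vertical below 0.15 rad) or height (world z) of weight_40 below 0.03 m)); the robot touches nothing.
It fails at once if the balance is pressed or knocked harder than 8 N, by the robot or by a weight (contact force between any of the arm, the fingers, weight_160, weight_80, weight_40 and balance above 8 N).
It fails at once if the weight pan is overloaded or pressed down to its lower stop (value of joint beam above 0.072 rad).
It fails at once if the robot or a weight touches the candle holder (contact force between any of the arm, the fingers, weight_160, weight_80, weight_40 and candle_holder above 0.05 N).
It fails at once if another thing on the table is moved by more than 15 mm (distance of any of napkin_ring, mug, diffuser, jam_jar, spoon, bread_ring, egg_cup from where it was at the start of the episode above 0.015 m).
It also fails if it takes over 72 s, if anything falls off the work surface, if the arm or the gripper's body presses on something with over 40 N, if the wrist force passes 120 N, or if a joint passes its speed limit or range.

## Working session

There is one attempt and no reset: what is moved stays moved. The work goes in short steps, Python scripts to look and compute and a tool call to move; the robot and the scene stay as the last step left them, time stands still between calls to the robot, and variables do not carry over. Pictures are saved under pics/ and viewed, and the job is handed in when it is done.

Besides the shell and the picture viewer there is one more tool, called after "Emit:" as name([rows], argument=value, ...), one row to a line, values as JSON. apply_moves: Moves the arm, as the interface text tells. Its arguments: {"type":"object","properties":{"steps":{"type":"array","items":{"type":"array","items":{"type":"number"}}}},"required":["steps"]}

```bash
ls; mkdir -p pics; python3 - <<'E'
from station import arm, eyes
import cv2
s=arm.get_state();print(s)
for n in ("side","top","wrist"):
    p=eyes.camera_params(n);print(n,p)
    cv2.imwrite(f"pics/{n}0.png",eyes.snapshot(n))
E
```

```text
pics
{'time_s': 0.0, 'q': array([-1.34715181,  0.47779867,  0.02233786,  1.5564508 , -0.01149536,
        1.10929885, -0.08310671]), 'joint_vel': array([-0.00060564,  0.00046878, -0.00039412,  0.00191623,  0.00026954,
        0.0004435 , -0.00034879]), 'tau': array([ 5.65410064e-04, -5.82862186e+01,  1.53537836e+00, -2.72607780e+01,
       -5.42302988e-02,  1.72159699e-02,  1.45584067e-04]), 'eef_pos': array([0.2196433 , 0.63755131, 0.185083  ]), 'eef_rot': array([[-9.45481709e-01,  3.25674876e-01, -4.61813849e-04],
       [ 3.25675174e-01,  9.45480066e-01, -1.76816063e-03],
       [-1.39209707e-04, -1.82216484e-03, -9.99998330e-01]]), 'ft_force': array([-0.00622617,  0.31660858,  0.11262413]), 'moment': array([-0.00237366,  0.02485188, -0.00615644]), 'finger_gap': 0.08813343575753833}
side {'camera_matrix': array([[479.62643406,   0.        , 282.00852279],
       [  0.        , 479.62643406, 204.54873833],
       [  0.        ,   0.        ,   1.        ]]), 'R': array([[ 0.72474833, -0.68878784, -0.0176402 ],
       [-0.44782411, -0.4514384 , -0.77178814],
       [ 0.52363482,  0.56725187, -0.63563503]]), 't': array([-0.47036075,  0.31889062,  0.79983986])}
top {'camera_matrix': array([[437.1513053 ,   0.        , 279.94325607],
       [  0.        , 437.1513053 , 206.56856685],
       [  0.        ,   0.        ,   1.        ]]), 'R': array([[ 0.01861913, -0.99961202, -0.02071547],
       [-0.99851149, -0.01752829, -0.05164852],
       [ 0.05126538,  0.02164629, -0.99845045]]), 't': array([-0.05925159,  0.56489415,  1.02546371])}
wrist {'camera_matrix': array([[325.1922621 ,   0.        , 278.40982699],
       [  0.        , 325.1922621 , 216.49597803],
       [  0.        ,   0.        ,   1.        ]]), 'R': array([[ 0.32564067,  0.94549203, -0.00172741],
       [ 0.91740655, -0.31552458,  0.24250663],
       [ 0.22874305, -0.08055476, -0.97014821]]), 't': array([-0.67345704, -0.02939582,  0.38968793])}
```

View pics/top0.png

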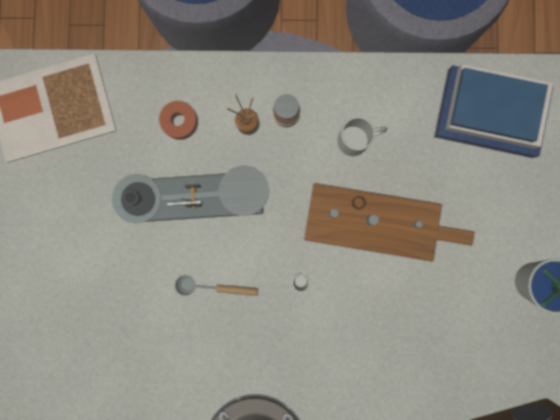

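View pics/side0.png

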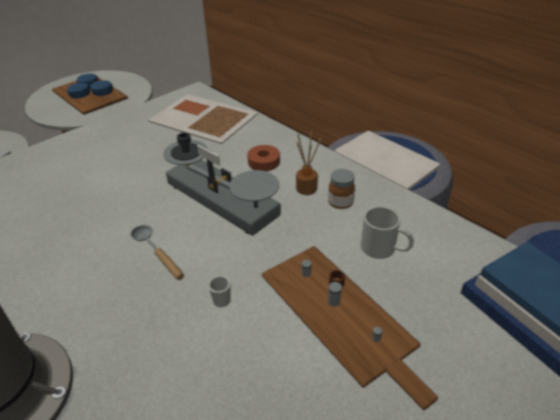

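View pics/wrist0.png

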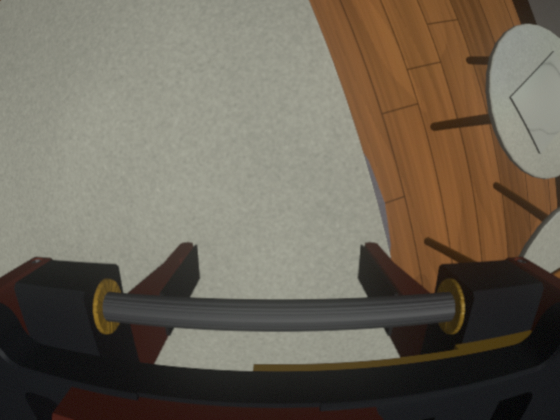

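The top view shows the balance at (195,197), with the weight pan at (243,190), the holder at (138,197) and the weights at about (335,213), (373,220) and (419,224). The ring is at (359,203). I'll zoom in for exact pixels.

```bash
python3 - <<'E'
import cv2
t=cv2.imread("pics/top0.png");s=cv2.imread("pics/side0.png")
a=cv2.resize(t[150:240,100:280],None,fx=4.4,fy=4.4,interpolation=cv2.INTER_CUBIC);cv2.imwrite("pics/z1.png",a)
a=cv2.resize(t[170:270,295:480],None,fx=4.3,fy=4.3,interpolation=cv2.INTER_CUBIC);cv2.imwrite("pics/z2.png",a)
a=cv2.resize(s[120:240,150:300],None,fx=5,fy=5,interpolation=cv2.INTER_CUBIC);cv2.imwrite("pics/z3.png",a)
a=cv2.resize(s[240:400,255:440],None,fx=3.7,fy=3.7,interpolation=cv2.INTER_CUBIC);cv2.imwrite("pics/z4.png",a)
E
```

```text
(no output)
```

View pics/z1.png

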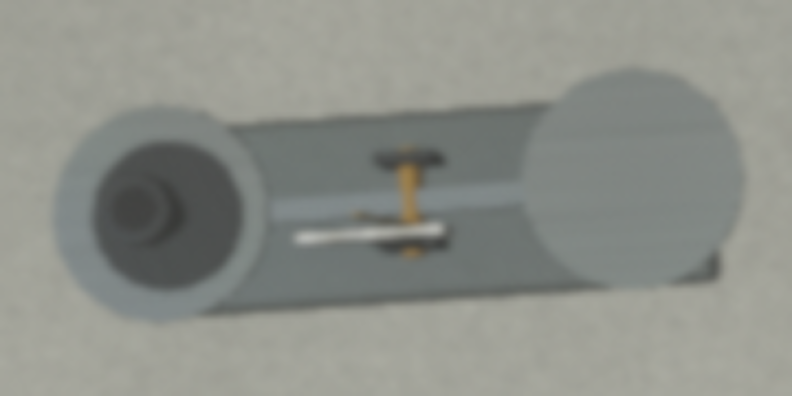

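View pics/z2.png

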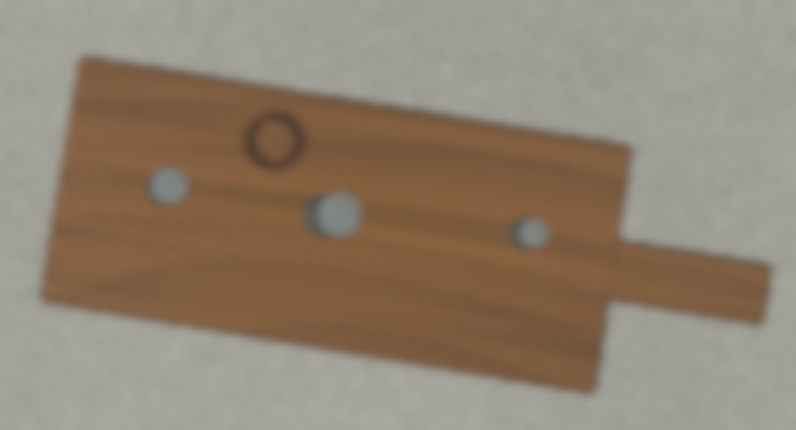

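View pics/z3.png

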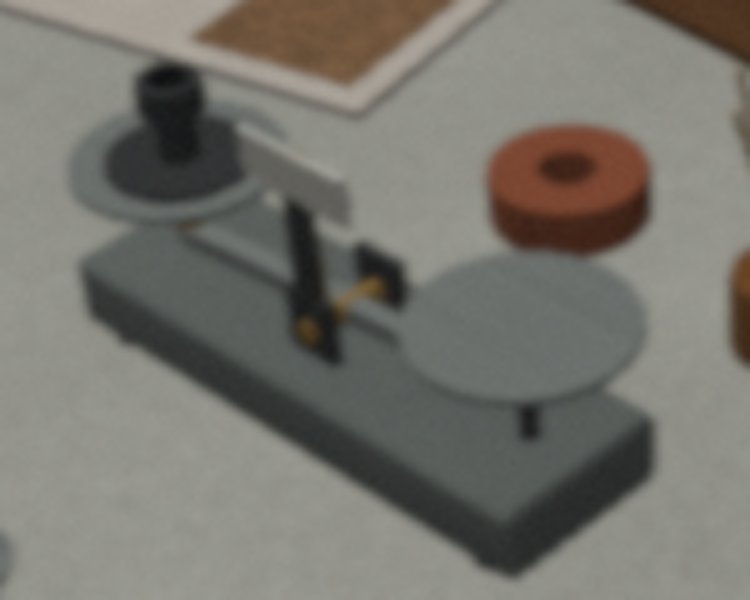

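View pics/z4.png

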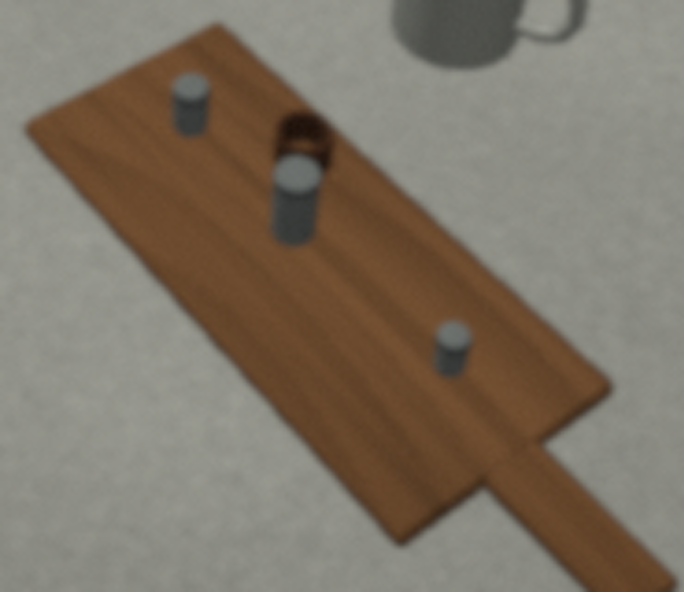

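```bash
cat > h.py <<'E'
import numpy as np, cv2
from station import arm, eyes
def ray(n,uv,P=None):
    p=P or eyes.camera_params(n);K=np.array(p["camera_matrix"]);R=np.array(p["R"]);t=np.array(p["t"])
    if n=="wrist":
        x=(uv[0]-K[0,2])/K[0,0];y=(uv[1]-K[1,2])/K[1,1];th=np.hypot(x,y)
        s=np.sin(th)/th if th>1e-9 else 1
        d=np.array([x*s,y*s,np.cos(th)])
    else: d=np.linalg.inv(K)@np.array([uv[0],uv[1],1.])
    return -R.T@t, R.T@d
def plane(n,uv,z,P=None):
    c,d=ray(n,uv,P);return c+d*(z-c[2])/d[2]
def proj(n,X,P=None):
    p=P or eyes.camera_params(n);c=np.array(p["R"])@X+np.array(p["t"])
    K=np.array(p["camera_matrix"])
    if n=="wrist":
        r=np.hypot(c[0],c[1]);th=np.arctan2(r,c[2]);return np.array([K[0,0]*c[0]/r*th+K[0,2],K[1,1]*c[1]/r*th+K[1,2]])
    v=K@c;return v[:2]/v[2]
def tri(a,ua,b,ub):
    c1,d1=ray(a,ua);c2,d2=ray(b,ub)
    A=np.stack([d1,-d2],1);s=np.linalg.lstsq(A,c2-c1,rcond=None)[0]
    p=c1+s[0]*d1;q=c2+s[1]*d2;return (p+q)/2,np.linalg.norm(p-q)
E
python3 - <<'E'
from h import *
z=lambda x,y,f,ox,oy:((x+.5)/f-.5+ox,(y+.5)/f-.5+oy)
T1=lambda x,y:z(x,y,4.4,100,150)
T2=lambda x,y:z(x,y,4.3,295,170)
S3=lambda x,y:z(x,y,5,150,120)
S4=lambda x,y:z(x,y,3.7,255,240)
print("wpan tri",tri("top",T1(634,179),"side",S3(523,325)))
print("ppan", plane("top",T1(160,214),.0954), plane("side",S3(178,162),.0954))
for n,t,s,h in (("80",(169,186),(190,88),.044),("160",(337,214),(298,174),.057),("40",(533,233),(453,335),.037)):
    print(n,plane("top",T2(*t),h),plane("side",S4(*s),h))
    print(tri("top",T2(*t),"side",S4(*s)))
print("ring",plane("top",T2(275,140),.034),plane("side",S4(304,130),.034))
for c in ((82,57),(630,147),(595,392),(42,298)): print("board",plane("top",T2(*c),.012)[:2])
# balance housing edge direction
for c in ((210,314),(715,280)): print("house",plane("top",T1(*c),.045)[:2])
for n,c,h in (("jar",(286,105),.08),("mug",(355,135),.085),("dif",(246,120),.05)): print(n,plane("top",c,h)[:2])
print("eggcup",plane("top",(301,281),.05)[:2])
E
```

```text
wpan tri (array([0.59462977, 0.02846153, 0.10858062]), np.float64(0.0008781183899477423))
ppan [0.57450448 0.26752355 0.0954    ] [0.57174983 0.26460605 0.0954    ]
80 [ 0.55198927 -0.17417191  0.044     ] [ 0.54973748 -0.17527083  0.044     ]
(array([ 0.55170605, -0.17407875,  0.04173188]), np.float64(0.0009821601512954277))
160 [ 0.53829575 -0.26133145  0.057     ] [ 0.53703558 -0.26337416  0.057     ]
(array([ 0.53851773, -0.26194384,  0.0545737 ]), np.float64(0.00043211050976173346))
40 [ 0.53052863 -0.36984284  0.037     ] [ 0.52852318 -0.37028836  0.037     ]
(array([ 0.53016385, -0.36995711,  0.03521127]), np.float64(0.0011161160252020558))
ring [ 0.5782802 -0.2320428  0.034    ] [ 0.57805132 -0.2328787   0.034     ]
board [ 0.62397476 -0.12841526]
board [ 0.57921739 -0.43008552]
board [ 0.44473719 -0.41106251]
board [ 0.49021744 -0.10835097]
house [0.52545753 0.25698596]
house [ 0.54812796 -0.00885133]
jar [ 0.79181986 -0.05983467]
mug [ 0.72465719 -0.21467943]
dif [0.76395564 0.03279297]
eggcup [ 0.39548699 -0.10082429]
```

The weights stand in the order 80 (0.551,-0.175), 160 (0.538,-0.262), 40 (0.530,-0.370). The weight pan is at (0.594,0.028), with its face about 0.110 high at the stop. I'll move above the pan with the gripper shut and turn the jaws along y.

Emit:
apply_moves([
  [0,0,0,0,0,1.5,0],
  [0,0,2,2.7,-4.4,0,0],
  [0,0,2,2.7,-4.4,0,0],
  [0,0,2,2.7,-4.4,0,0],
  [0,0,2,2.7,-4.4,0,0],
  [0,0,2,2.7,-4.4,0,0],
  [0,0,2,2.7,-4.4,0,0],
  [0,0,2,2.7,-4.4,0,0],
  [0,0,2,2.7,-4.4,0,0],
  [0,0,2,2.7,-4.4,0,0],
])

```text
time_s: 1.4
eef_pos: [0.4641, 0.241, 0.2024]
eef_rot: [[-1.0, 0.016, 0.001], [0.016, 1.0, 0.001], [-0.001, 0.001, -1.0]]
ft_force: [0.9, 0.9, -0.1]
finger_gap: 0.0002
```

Emit:
apply_moves([
  [0,0,1,2.7,-4.4,0,0],
  [0,0,0,2.7,-4.4,0,0],
  [0,0,0,2.7,-4.4,0,0],
  [0,0,0,2.7,-4.4,0,0],
  [0,0,0,0,0,0,0],
  [0,0,0,0,0,0,0],
  [0,0,0,0,0,0,0],
])

```text
time_s: 2.28
eef_pos: [0.5704, 0.068, 0.2014]
eef_rot: [[-1.0, -0.002, -0.0], [-0.002, 1.0, 0.001], [0.0, 0.001, -1.0]]
ft_force: [-0.2, 0.6, 0.2]
finger_gap: 0.0003
```

Emit:
apply_moves([
  [0,0,0,1.2,-2,-1,0],
  [0,0,0,1.2,-2,-2,0],
  [0,0,0,0,0,-2,0],
  [0,0,0,0,0,-1.5,0],
  [0,0,0,0,0,-1,0],
  [0,0,0,0,0,0,0],
  [0,0,0,0,0,0,0],
  [0,0,0,0,0,0,0],
])

```text
time_s: 3.28
eef_pos: [0.5953, 0.0263, 0.1268]
eef_rot: [[-1.0, 0.0, 0.001], [0.0, 1.0, 0.0], [-0.001, 0.0, -1.0]]
ft_force: [-0.2, 0.6, -0.6]
finger_gap: 0.0003
```

```bash
python3 - <<'E'
from h import *
import time
for i in range(4):
    s=arm.get_state();print(s["time_s"],s["eef_pos"],s["ft_force"]); im=eyes.snapshot(["side","wrist","top","top"][i]); cv2.imwrite(f"pics/a{i}.png",im)
cv2.imwrite("pics/a0z.png",cv2.resize(cv2.imread("pics/a0.png")[100:260,130:330],None,fx=4,fy=3.7))
E
```

```text
3.275 [0.59534614 0.02630272 0.12676089] [-0.19761083  0.64788809 -0.64114351]
3.325 [0.59526289 0.02624932 0.12666897] [-0.13689593  0.5564016   0.04295801]
3.375 [0.59520757 0.02621988 0.12657232] [0.48966909 0.29183425 0.72905251]
3.425 [0.59509916 0.02622691 0.1264677 ] [-0.33299808 -0.15120597  0.80401952]
```

View pics/a0z.png

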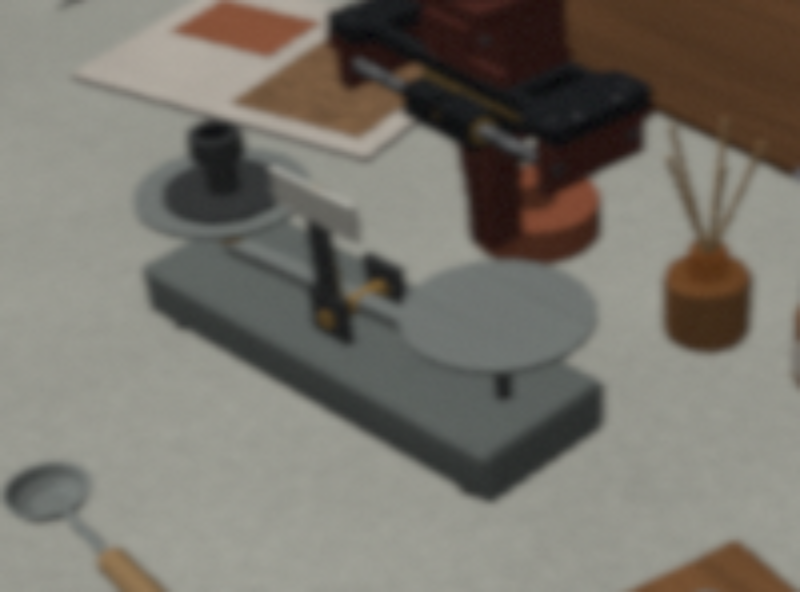

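View pics/a1.png

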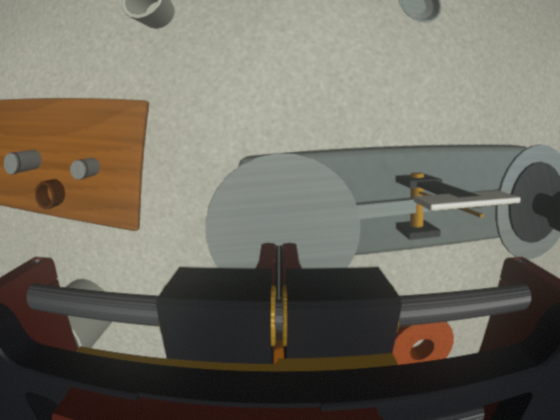

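```bash
cat >> h.py <<'E'
def sample(n,cam="top"):
    F=[];Z=[];T=[]
    for i in range(n):
        s=arm.get_state();F.append(s["ft_force"]);Z.append(s["eef_pos"]);T.append(s["tau"]);im=eyes.snapshot(cam)
    F=np.array(F);T=np.array(T)
    print("t",s["time_s"],"F",F.mean(0).round(3),"sd",F.std(0).round(2),"pos",np.mean(Z,0).round(4),"last",Z[-1].round(4),"tau",T.mean(0).round(3),T.std(0).round(3))
    return im
E
python3 - <<'E'
from h import *
sample(20)
E
```

```text
t 4.425 F [ 0.132 -0.079 -0.114] sd [0.41 0.41 0.44] pos [0.5949 0.0262 0.1261] last [0.5949 0.0262 0.1261] tau [-1.0000e-03 -4.9553e+01  4.2960e+00 -2.3906e+01  2.1000e-02  7.5000e-02
 -0.0000e+00] [0.005 0.019 0.002 0.014 0.    0.001 0.   ]
```

Emit:
apply_moves([
  [0,0,0,0,0,-0.6,0],
  [0,0,0,0,0,-0.5,0],
  [0,0,0,0,0,-0.2,0],
  [0,0,0,0,0,0,0],
])

```text
time_s: 4.97
eef_pos: [0.5947, 0.0262, 0.1128]
eef_rot: [[-1.0, 0.0, -0.001], [0.0, 1.0, -0.0], [0.001, -0.0, -1.0]]
ft_force: [-0.1, 0.1, -1.6]
finger_gap: 0.0004
```

```bash
python3 - <<'E'
from h import *
im=sample(10,"side");cv2.imwrite("pics/b0.png",im);cv2.imwrite("pics/b0z.png",cv2.resize(im[100:260,130:330],None,fx=4,fy=3.7,interpolation=cv2.INTER_CUBIC))
E
```

```text
t 5.425 F [-0.133 -0.217  0.155] sd [0.28 0.41 0.66] pos [0.5949 0.0262 0.1131] last [0.595  0.0262 0.1132] tau [-1.0000e-03 -4.9947e+01  4.3780e+00 -2.3354e+01  2.0000e-02  7.2000e-02
  1.0000e-03] [0.004 0.084 0.013 0.056 0.002 0.006 0.001]
```

View pics/b0z.png

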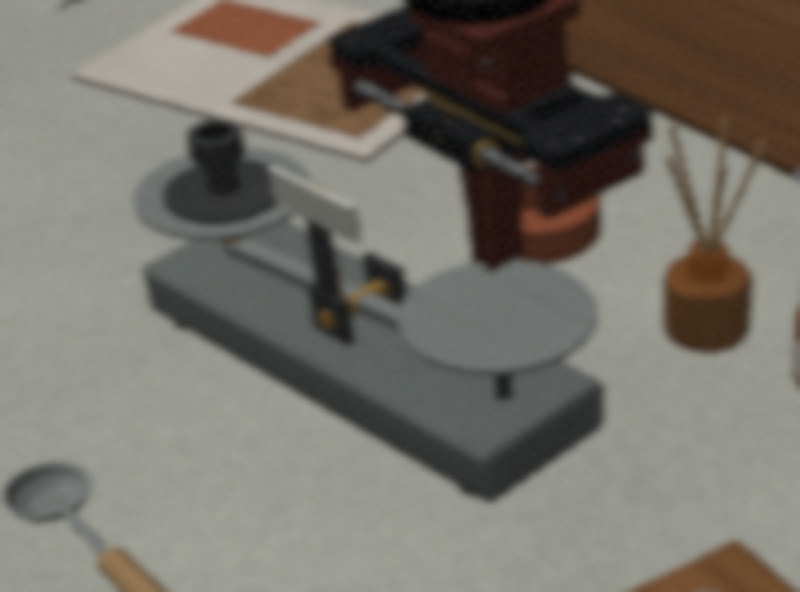

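```bash
python3 - <<'E'
from h import *
z=lambda p:((p[0]-130)*4,(p[1]-100)*3.7)
p=arm.get_state()["eef_pos"];print(p,"zoom tip",z(proj("side",p)),"pan c",z(proj("side",np.array([.5946,.0285,.1086]))))
print("base of stem",z(proj("side",np.array([.5946,.0285,.045]))))
im=eyes.snapshot("top");cv2.imwrite("pics/b1.png",im);cv2.imwrite("pics/b1z.png",cv2.resize(im[100:240,100:300],None,fx=4,fy=4,interpolation=cv2.INTER_CUBIC));print((proj("top",p)-[100,100])*4)
im=eyes.snapshot("wrist");cv2.imwrite("pics/b2.png",im);print(proj("wrist",p))
E
```

```text
[0.5949099  0.0261946  0.11312946] zoom tip (np.float64(500.2377648484561), np.float64(308.2890266712724)) pan c (np.float64(497.5068248681273), np.float64(312.93704483931316))
base of stem (np.float64(503.5323846801148), np.float64(394.9348891713139))
[577.62954057 360.61210202]
[279.23176263 241.5216842 ]
```

View pics/b1z.png

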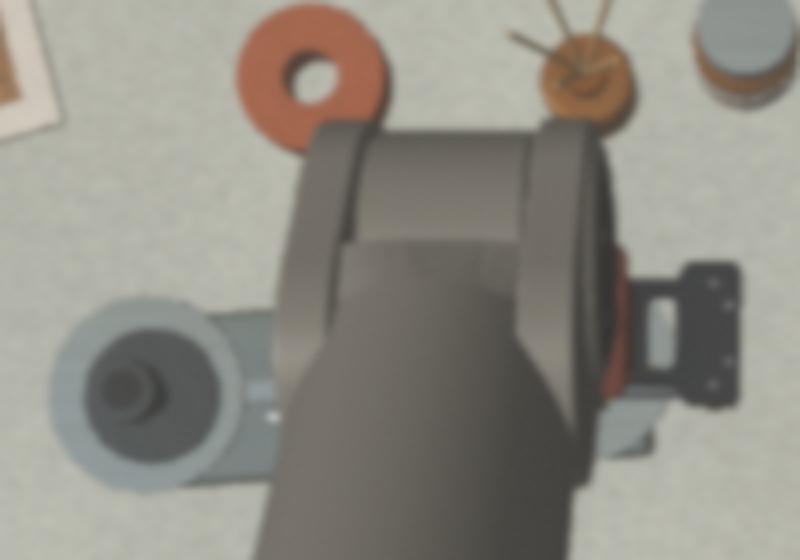

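View pics/b2.png

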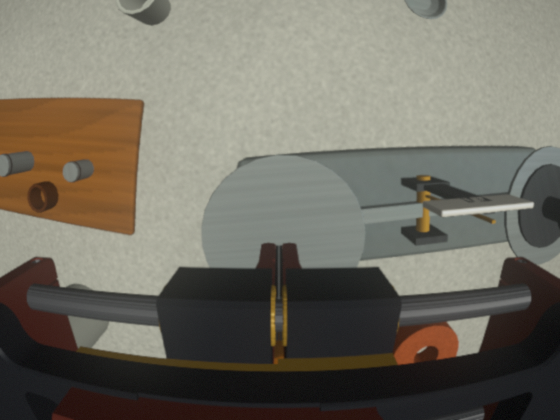

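```bash
python3 - <<'E'
from h import *
im=cv2.imread("pics/b2.png")
P=eyes.camera_params("wrist")
for h,c in ((.1086,(0,0,255)),(.115,(0,255,0))):
  for a in np.linspace(0,6.28,60):
    u=proj("wrist",np.array([.5946+.055*np.cos(a),.0285+.055*np.sin(a),h]),P);cv2.circle(im,tuple(int(v) for v in u),1,c,-1)
cv2.imwrite("pics/b2o.png",im)
s=cv2.imread("pics/b0.png")
s=cv2.resize(s[90:230,180:320],None,fx=4.2,fy=4.2,interpolation=cv2.INTER_CUBIC)
o=lambda X:tuple(int(v) for v in ((proj("side",X)-[180,90])*4.2))
p=arm.get_state()["eef_pos"]
for k in range(0,10): cv2.circle(s,o(p+[0,0,.01*k]),2,(0,255,0) if k!=8 else (0,0,255),-1)
for a in np.linspace(0,6.28,60): cv2.circle(s,o(np.array([.5946+.055*np.cos(a),.0285+.055*np.sin(a),.1086])),1,(0,0,255),-1)
cv2.imwrite("pics/b0o.png",s)
E
```

```text
(no output)
```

View pics/b2o.png

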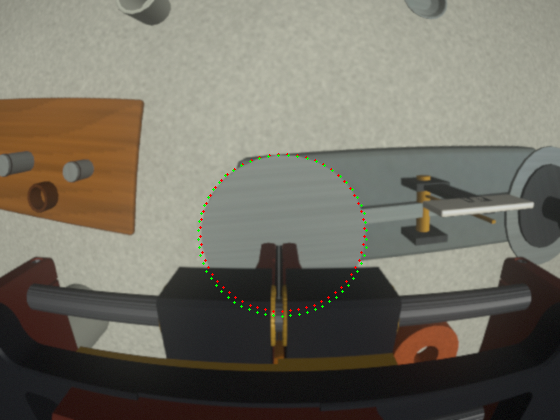

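View pics/b0o.png

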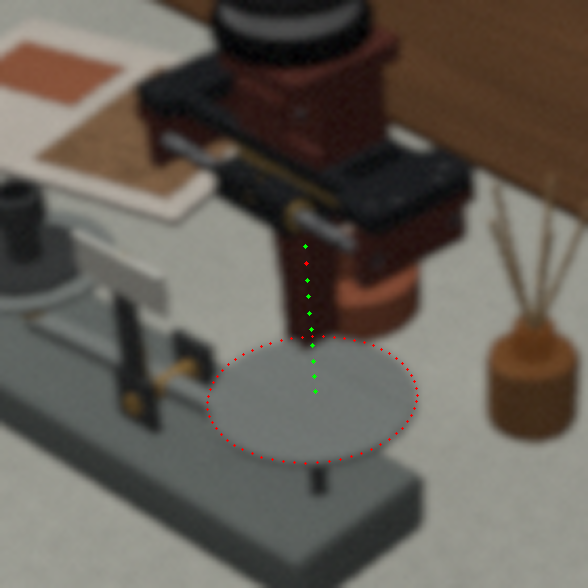

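```bash
python3 - <<'E'
from h import *
P=eyes.camera_params("wrist");s=arm.get_state();p=s["eef_pos"]
for k in (0,.01,.02,.03,.04):
  print(k,proj("wrist",p+[0,0,k],P), [proj("wrist",p+[dx,.0,k],P).round(0) for dx in (-.01,.01)], "open", proj("wrist",p+[0,-.044,k],P).round(0),proj("wrist",p+[-.01,-.044,k],P).round(0))
c,_=ray("side",(280,200));print("side cam at",c); print("wrist cam at",ray("wrist",(280,200))[0])
im=cv2.imread("pics/b2.png");cv2.imwrite("pics/b2z.png",cv2.resize(im[200:380,180:380],None,fx=4,fy=3.3,interpolation=cv2.INTER_CUBIC))
E
```

```text
0 [279.22441317 241.47693186] [array([279., 227.]), array([279., 256.])] open [212. 241.] [211. 226.]
0.01 [279.2669678  246.61561618] [array([279., 231.]), array([279., 262.])] open [209. 246.] [208. 231.]
0.02 [279.31361695 252.26284039] [array([279., 236.]), array([279., 268.])] open [205. 252.] [204. 236.]
0.03 [279.364948   258.49405166] [array([279., 241.]), array([279., 275.])] open [202. 258.] [200. 241.]
0.04 [279.42165788 265.39940074] [array([279., 248.]), array([279., 282.])] open [198. 264.] [196. 247.]
side cam at [ 0.06487607 -0.63372995  0.74622497]
wrist cam at [0.5286283  0.02562825 0.31192005]
```

View pics/b2z.png

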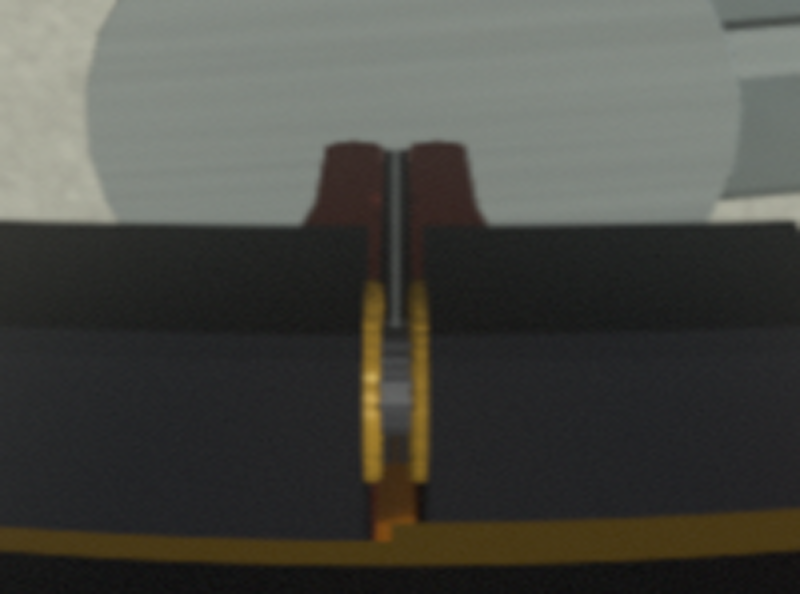

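```bash
python3 - <<'E'
from h import *
print(arm.pinch_z,[a for a in dir(arm) if a[0]!='_'])
E
```

```text
0.0187 ['PlanningError', 'get_state', 'pinch_z', 'sign_off']
```

Emit:
apply_moves([
  [0,0,0,0,0,-0.2,0],
  [0,0,0,0,0,-0.2,0],
  [0,0,0,0,0,-0.2,0],
  [0,0,0,0,0,0,0],
])

```text
time_s: 6.08
eef_pos: [0.5947, 0.0262, 0.1068]
eef_rot: [[-1.0, 0.0, -0.0], [0.0, 1.0, -0.0], [0.0, -0.0, -1.0]]
ft_force: [-0.2, -0.3, -0.1]
finger_gap: 0.0004
```

```bash
python3 - <<'E'
from h import *
im=sample(8,"side");cv2.imwrite("pics/c0.png",im);cv2.imwrite("pics/c0z.png",cv2.resize(im[100:260,130:330],None,fx=4,fy=3.7,interpolation=cv2.INTER_CUBIC))
E
```

```text
t 6.425 F [ 0.01  -0.039 -0.166] sd [0.29 0.36 0.38] pos [0.5949 0.0262 0.107 ] last [0.5949 0.0262 0.1071] tau [-1.0000e-03 -5.0220e+01  4.4240e+00 -2.3126e+01  2.0000e-02  7.1000e-02
  1.0000e-03] [0.004 0.034 0.006 0.027 0.002 0.007 0.001]
```

View pics/c0z.png

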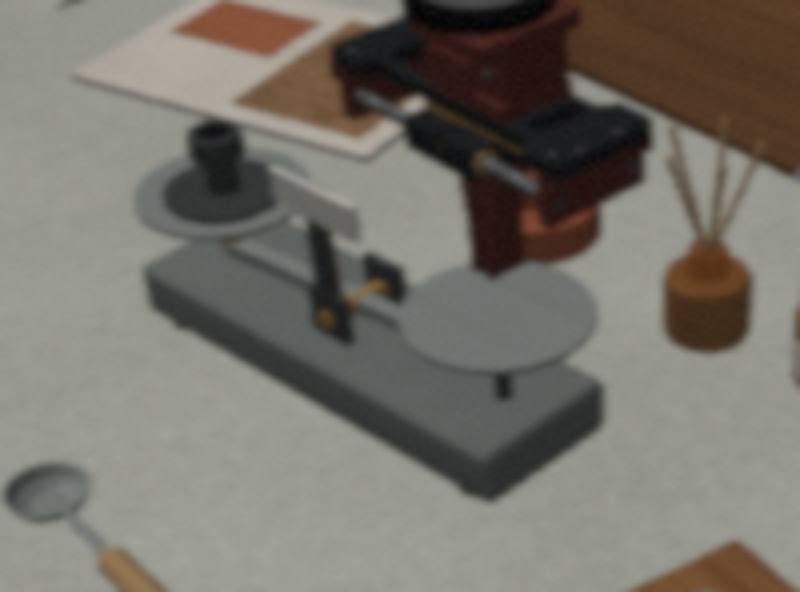

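The side view shows the visible fingertip about 25–30 mm above the reported TCP: it sits at (490,275) in the zoom, where the TCP projects to (500,310). There is also no contact with the TCP already at pan height. I'll find the real contact height by touch, gently.

Emit:
apply_moves([
  [0,0,0,0,0,-0.3,0],
  [0,0,0,0,0,-0.3,0],
  [0,0,0,0,0,-0.3,0],
  [0,0,0,0,0,-0.2,0],
  [0,0,0,0,0,-0.1,0],
  [0,0,0,0,0,0,0],
])

```text
time_s: 7.22
eef_pos: [0.5948, 0.0262, 0.095]
eef_rot: [[-1.0, 0.0, -0.0], [0.0, 1.0, -0.0], [0.0, -0.0, -1.0]]
ft_force: [-0.0, -0.3, 0.2]
finger_gap: 0.0006
```

```bash
python3 - <<'E'
from h import *
im=sample(8,"side");cv2.imwrite("pics/c1.png",im);cv2.imwrite("pics/c1z.png",cv2.resize(im[100:260,130:330],None,fx=4,fy=3.7,interpolation=cv2.INTER_CUBIC))
E
```

```text
t 7.575 F [0.065 0.039 0.173] sd [0.46 0.36 0.72] pos [0.5949 0.0262 0.0951] last [0.5949 0.0262 0.0951] tau [-0.0000e+00 -5.0720e+01  4.5100e+00 -2.2661e+01  2.0000e-02  7.3000e-02
  0.0000e+00] [0.002 0.043 0.006 0.024 0.001 0.003 0.001]
```

View pics/c1z.png

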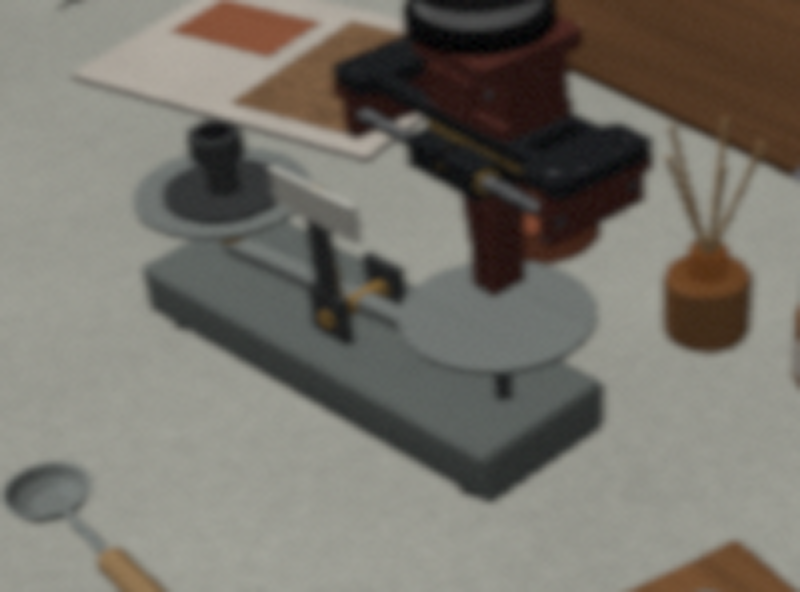

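Emit:
apply_moves([
  [0,0,0,0,0,-0.3,0],
  [0,0,0,0,0,-0.2,0],
  [0,0,0,0,0,-0.2,0],
  [0,0,0,0,0,0,0],
])

```text
time_s: 8.12
eef_pos: [0.5947, 0.0262, 0.0878]
eef_rot: [[-1.0, 0.0, -0.0], [0.0, 1.0, -0.0], [0.0, -0.0, -1.0]]
ft_force: [0.3, -0.3, -0.1]
finger_gap: 0.0005
```

```bash
python3 - <<'E'
from h import *
im=sample(6,"side");cv2.imwrite("pics/c2.png",im);cv2.imwrite("pics/c2z.png",cv2.resize(im[100:260,130:330],None,fx=4,fy=3.7,interpolation=cv2.INTER_CUBIC))
E
```

```text
t 8.375 F [ 0.033 -0.064 -0.048] sd [0.15 0.43 0.65] pos [0.5949 0.0262 0.088 ] last [0.595  0.0262 0.0882] tau [-1.0000e-03 -5.0980e+01  4.5510e+00 -2.2352e+01  1.9000e-02  7.1000e-02
  1.0000e-03] [0.003 0.029 0.006 0.023 0.002 0.008 0.002]
```

View pics/c2z.png

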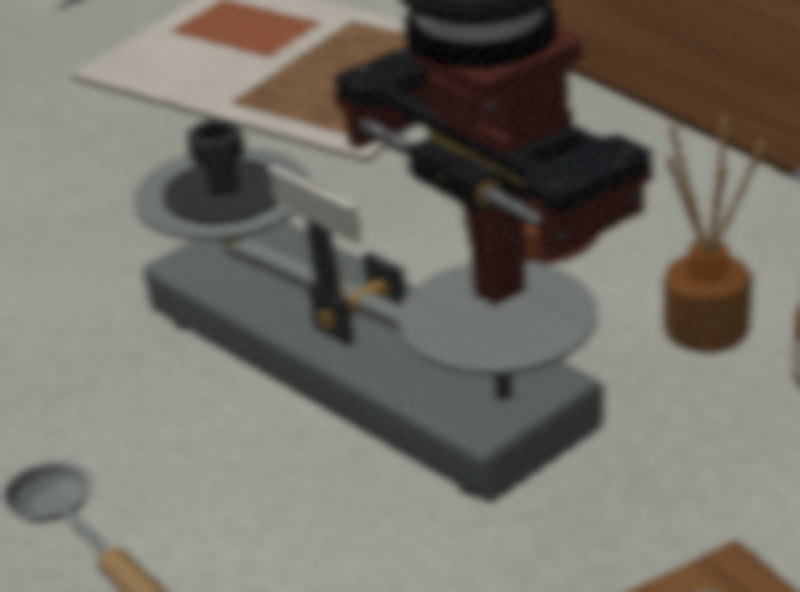

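Emit:
apply_moves([
  [0,0,0,0,0,-0.2,0],
  [0,0,0,0,0,-0.2,0],
  [0,0,0,0,0,0,0],
])

```text
time_s: 8.8
eef_pos: [0.5947, 0.0262, 0.0838]
eef_rot: [[-1.0, 0.0, -0.0], [0.0, 1.0, -0.0], [0.0, -0.0, -1.0]]
ft_force: [-0.3, 0.6, 0.5]
finger_gap: 0.0007
```

```bash
python3 - <<'E'
from h import *
im=sample(8,"side");cv2.imwrite("pics/c3.png",im)
E
```

```text
t 9.15 F [-0.204  0.168  0.027] sd [0.46 0.55 0.54] pos [0.5949 0.0262 0.084 ] last [0.5949 0.0262 0.0841] tau [-1.0000e-03 -5.1183e+01  4.5820e+00 -2.2203e+01  1.9000e-02  7.1000e-02
  1.0000e-03] [0.003 0.025 0.005 0.022 0.002 0.008 0.001]
```

Emit:
apply_moves([
  [0,0,0,0,0,-0.2,0],
  [0,0,0,0,0,-0.2,0],
  [0,0,0,0,0,0,0],
])

```text
time_s: 9.57
eef_pos: [0.5947, 0.0262, 0.0798]
eef_rot: [[-1.0, 0.0, -0.0], [0.0, 1.0, -0.0], [0.0, -0.0, -1.0]]
ft_force: [-0.2, -0.6, -0.1]
finger_gap: 0.0
```

```bash
python3 - <<'E'
from h import *
im=sample(8,"side");cv2.imwrite("pics/c4.png",im);cv2.imwrite("pics/c4z.png",cv2.resize(im[100:260,130:330],None,fx=4,fy=3.7,interpolation=cv2.INTER_CUBIC))
E
```

```text
t 9.925 F [-0.169  0.064 -0.018] sd [0.52 0.54 0.43] pos [0.5949 0.0262 0.08  ] last [0.5949 0.0262 0.0801] tau [-1.0000e-03 -5.1350e+01  4.6070e+00 -2.2038e+01  1.9000e-02  7.2000e-02
  1.0000e-03] [0.003 0.026 0.006 0.023 0.002 0.008 0.001]
```

View pics/c4z.png

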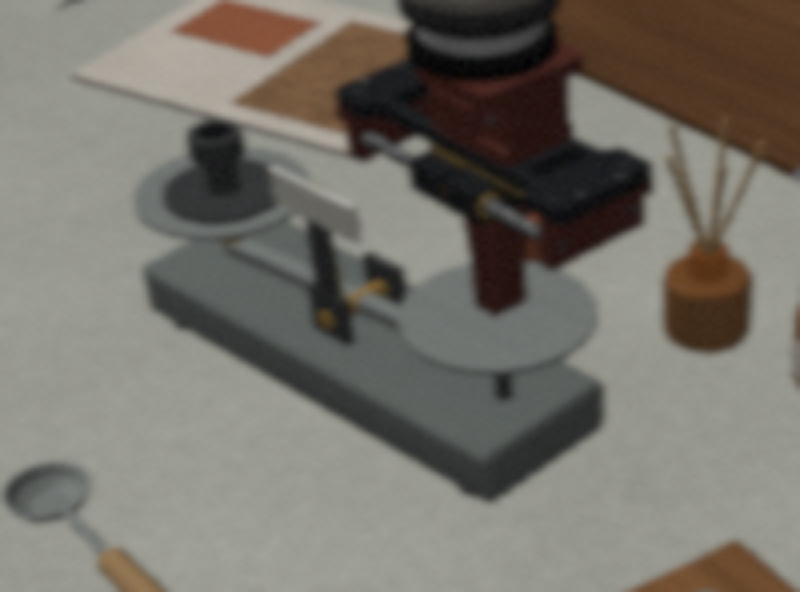

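Emit:
apply_moves([
  [0,0,0,0,0,-0.1,0],
  [0,0,0,0,0,-0.1,0],
  [0,0,0,0,0,-0.1,0],
  [0,0,0,0,0,0,0],
])

```text
time_s: 10.48
eef_pos: [0.5948, 0.0262, 0.0769]
eef_rot: [[-1.0, 0.0, -0.0], [0.0, 1.0, -0.0], [0.0, -0.0, -1.0]]
ft_force: [0.3, -0.4, 0.3]
finger_gap: 0.0008
```

```bash
python3 - <<'E'
from h import *
im=sample(6,"side");cv2.imwrite("pics/c5.png",im)
E
```

```text
t 10.725 F [ 0.024 -0.032  0.16 ] sd [0.55 0.44 0.42] pos [0.5949 0.0262 0.077 ] last [0.5949 0.0262 0.0771] tau [-0.0000e+00 -5.1493e+01  4.6290e+00 -2.1923e+01  2.0000e-02  7.2000e-02
  1.0000e-03] [0.002 0.012 0.003 0.011 0.001 0.004 0.001]
```

Emit:
apply_moves([
  [0,0,0,0,0,-0.1,0],
  [0,0,0,0,0,-0.1,0],
  [0,0,0,0,0,-0.1,0],
  [0,0,0,0,0,0,0],
])

```text
time_s: 11.28
eef_pos: [0.5948, 0.0262, 0.0739]
eef_rot: [[-1.0, 0.0, -0.0], [0.0, 1.0, -0.0], [0.0, -0.0, -1.0]]
ft_force: [0.1, -0.8, -0.7]
finger_gap: 0.0005
```

```bash
python3 - <<'E'
from h import *
im=sample(6,"side");cv2.imwrite("pics/c6.png",im);cv2.imwrite("pics/c6z.png",cv2.resize(im[100:260,130:330],None,fx=4,fy=3.7,interpolation=cv2.INTER_CUBIC))
E
```

```text
t 11.525 F [-0.04  -0.065 -0.004] sd [0.5  0.57 0.69] pos [0.5949 0.0262 0.074 ] last [0.5949 0.0262 0.0741] tau [-1.0000e-03 -5.1621e+01  4.6480e+00 -2.1798e+01  2.0000e-02  7.3000e-02
  1.0000e-03] [0.001 0.013 0.003 0.011 0.001 0.004 0.001]
```

View pics/c6z.png

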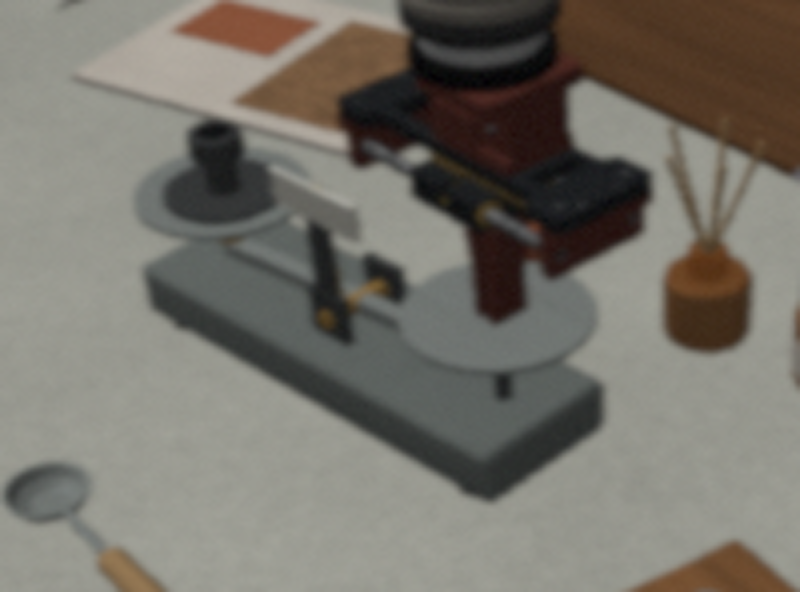

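Emit:
apply_moves([
  [0,0,0,0,0,-0.1,0],
  [0,0,0,0,0,-0.1,0],
  [0,0,0,0,0,-0.1,0],
  [0,0,0,0,0,0,0],
])

```text
time_s: 12.08
eef_pos: [0.595, 0.0262, 0.0711]
eef_rot: [[-1.0, 0.0, 0.0], [0.0, 1.0, 0.0], [-0.0, 0.0, -1.0]]
ft_force: [-0.4, 0.7, 2.6]
finger_gap: 0.0004
```

```bash
python3 - <<'E'
from h import *
im=sample(4,"side");cv2.imwrite("pics/c7.png",im)
E
```

```text
t 12.225 F [-0.025  0.323  1.984] sd [0.23 0.34 0.41] pos [0.595  0.0262 0.0711] last [0.595  0.0262 0.0711] tau [ 9.0000e-03 -5.0772e+01  4.5630e+00 -2.1181e+01  2.0000e-02  1.9000e-02
  1.0000e-03] [0.003 0.011 0.001 0.006 0.    0.012 0.001]
```

Emit:
apply_moves([
  [0,0,0,0,0,-0.1,0],
  [0,0,0,0,0,-0.1,0],
  [0,0,0,0,0,0,0],
])

```text
time_s: 12.65
eef_pos: [0.595, 0.0262, 0.069]
eef_rot: [[-1.0, 0.0, 0.0], [0.0, 1.0, -0.0], [-0.0, -0.0, -1.0]]
ft_force: [0.3, -0.9, 1.6]
finger_gap: 0.0007
```

```bash
python3 - <<'E'
from h import *
im=sample(4,"side");cv2.imwrite("pics/c8.png",im);cv2.imwrite("pics/c8z.png",cv2.resize(im[100:260,130:330],None,fx=4,fy=3.7,interpolation=cv2.INTER_CUBIC))
E
```

```text
t 12.8 F [ 0.277 -0.153  1.833] sd [0.15 0.45 0.43] pos [0.595  0.0262 0.0691] last [0.5949 0.0262 0.0691] tau [ 2.0000e-03 -5.0739e+01  4.5450e+00 -2.0839e+01  2.2000e-02  1.2900e-01
  1.0000e-03] [0.002 0.007 0.001 0.006 0.    0.009 0.001]
```

View pics/c8z.png

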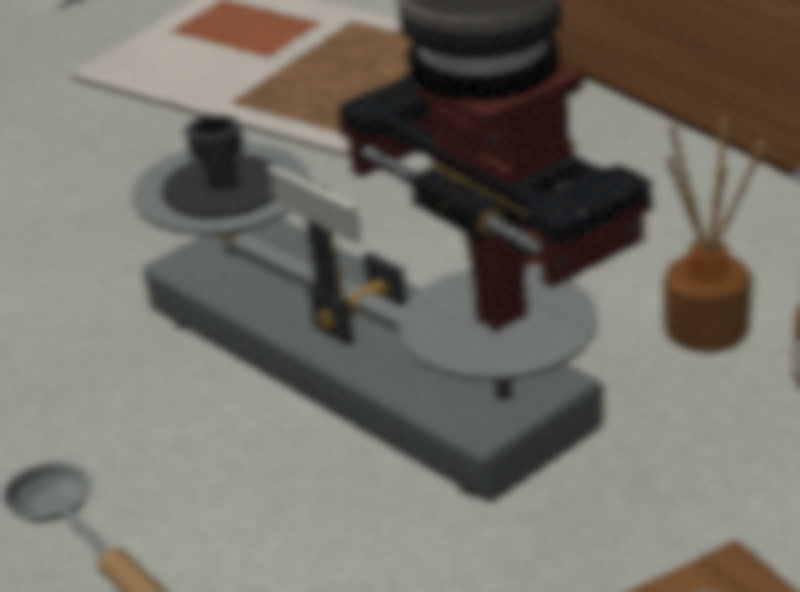

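Emit:
apply_moves([
  [0,0,0,0,0,-0.1,0],
  [0,0,0,0,0,-0.1,0],
  [0,0,0,0,0,-0.1,0],
  [0,0,0,0,0,-0.1,0],
  [0,0,0,0,0,0,0],
])

```text
time_s: 13.48
eef_pos: [0.5949, 0.0262, 0.065]
eef_rot: [[-1.0, 0.0, 0.0], [0.0, 1.0, -0.0], [-0.0, -0.0, -1.0]]
ft_force: [-0.5, 0.4, 2.6]
finger_gap: 0.0004
```

```bash
python3 - <<'E'
from h import *
im=sample(24,"side");cv2.imwrite("pics/d0.png",im);cv2.imwrite("pics/d0z.png",cv2.resize(im[100:260,130:330],None,fx=4,fy=3.7,interpolation=cv2.INTER_CUBIC))
E
```

```text
t 14.625 F [0.753 0.055 2.121] sd [0.59 0.5  0.44] pos [0.5949 0.0262 0.0651] last [0.5949 0.0262 0.0651] tau [-9.0000e-03 -5.0704e+01  4.5160e+00 -2.0233e+01  2.4000e-02  3.3000e-01
  0.0000e+00] [0.004 0.019 0.009 0.096 0.001 0.052 0.   ]
```

View pics/d0z.png

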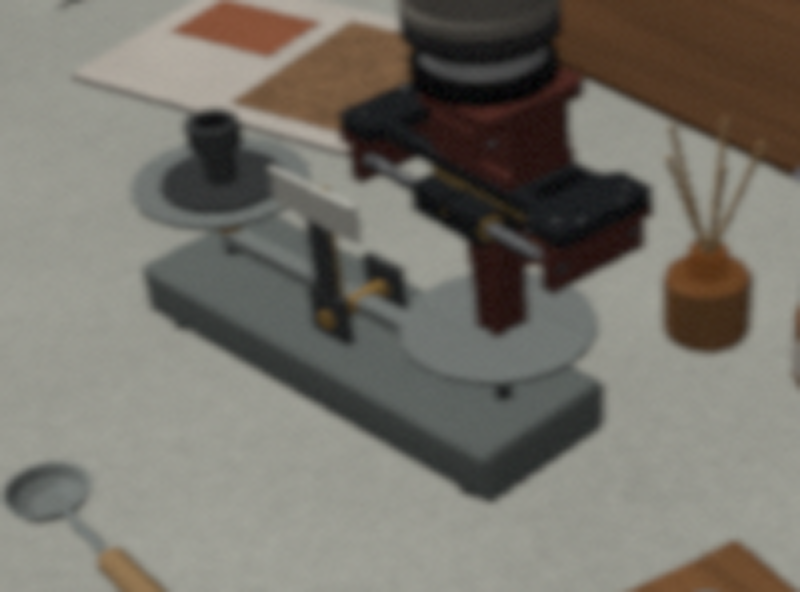

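The beam is held level: the part pan has risen and the weight pan has sunk, with about 2.15 N on the fingers. Next I'll measure the tilt from image shifts of the candle holder, to refine the mass.

```bash
cat >> h.py <<'E'
def tilt(im,ref="pics/side0.png",box=(160,205,130,180)):
    # vertical shift of holder/part pan patch vs ref at -0.08, scale from calibration
    r=cv2.imread(ref) if isinstance(ref,str) else ref
    x0,x1,y0,y1=box[0],box[1],box[2],box[3]
    y0,y1,x0,x1=125,170,162,196
    T=cv2.cvtColor(r[y0:y1,x0:x1],cv2.COLOR_BGR2GRAY).astype(np.float32)
    I=cv2.cvtColor(im[y0-10:y1+5,x0-5:x1+5],cv2.COLOR_BGR2GRAY).astype(np.float32)
    f=8
    T=cv2.resize(T,None,fx=f,fy=f,interpolation=cv2.INTER_CUBIC);I=cv2.resize(I,None,fx=f,fy=f,interpolation=cv2.INTER_CUBIC)
    m=cv2.matchTemplate(I,T,cv2.TM_CCOEFF_NORMED);_,v,_,l=cv2.minMaxLoc(m)
    dy=(l[1]/f-10);dx=l[0]/f-5
    X=np.array([.573,.2665,.105]);s=proj("side",X+[0,0,.01])-proj("side",X)
    dz=dy/s[1]*10
    return dx,dy,v,dz,-0.08+dz/120
E
python3 - <<'E'
from h import *
for f in ("c0","c6","c7","c8","d0"): print(f,tilt(cv2.imread(f"pics/{f}.png")))
E
```

```text
c0 (0.0, 0.0, 0.9996361136436462, np.float64(-0.0), np.float64(-0.08))
c6 (0.0, 0.0, 0.9996352791786194, np.float64(-0.0), np.float64(-0.08))
c7 (-0.125, -0.5, 0.9961787462234497, np.float64(1.4508054184927057), np.float64(-0.06790995484589413))
c8 (-0.375, -1.0, 0.9884757399559021, np.float64(2.9016108369854114), np.float64(-0.05581990969178824))
d0 (-0.625, -2.25, 0.9633111953735352, np.float64(6.528624383217176), np.float64(-0.02559479680652354))
```

Emit:
apply_moves([
  [0,0,0,0,0,-0.1,0],
  [0,0,0,0,0,-0.1,0],
  [0,0,0,0,0,0,0],
])

```text
time_s: 15.05
eef_pos: [0.5949, 0.0262, 0.063]
eef_rot: [[-1.0, 0.0, -0.0], [0.0, 1.0, -0.0], [0.0, -0.0, -1.0]]
ft_force: [0.7, 0.9, 2.7]
finger_gap: 0.0001
```

```bash
python3 - <<'E'
from h import *
im=sample(22,"side");cv2.imwrite("pics/d1.png",im);print(tilt(im))
E
```

```text
t 16.1 F [1.138 0.073 2.15 ] sd [0.54 0.44 0.49] pos [0.5949 0.0262 0.0631] last [0.5949 0.0262 0.0631] tau [-9.0000e-03 -5.0641e+01  4.4950e+00 -1.9806e+01  2.9000e-02  4.8600e-01
  0.0000e+00] [0.002 0.01  0.003 0.043 0.001 0.025 0.   ]
(-0.75, -3.125, 0.950439453125, np.float64(9.067533865579412), np.float64(-0.004437217786838241))
```

Emit:
apply_moves([
  [0,0,0,0,0,0.3,0],
  [0,0,0,0,0,0.4,0],
  [0,0,0,0,0,1,0],
  [0,0,0,0,0,2,0],
  [0,0,0,0,0,3,0.45],
  [0,0,0,0,0,4,0.45],
])

```text
time_s: 16.9
eef_pos: [0.5934, 0.0261, 0.1705]
eef_rot: [[-1.0, 0.0, -0.003], [0.0, 1.0, -0.0], [0.003, -0.0, -1.0]]
ft_force: [-0.5, 0.5, 0.1]
finger_gap: 0.017
```

Two holds gave roughly 2.15 N near level, so the mass is about 223±10 g. The fingertips touched the pan at TCP z 0.072, about 36 mm deeper than reported, so I'll touch the board as a height check too. Next is the 160 g weight.

Emit:
apply_moves([
  [0,0,0,-0.8,-4,1.5,0.5],
  [0,0,0,-0.8,-4,0,0.5],
  [0,0,0,-0.8,-4,0,0.5],
  [0,0,0,-0.8,-4,0,0.5],
  [0,0,0,-0.8,-4,0,0.5],
  [0,0,0,-0.8,-4,0,0.5],
  [0,0,0,-0.7,-4.8,-2,0.5],
  [0,0,0,0,0,-3,0.5],
  [0,0,0,0,0,-3,0.5],
  [0,0,0,0,0,0,0.5],
])

```text
time_s: 18.15
eef_pos: [0.5377, -0.2609, 0.1033]
eef_rot: [[-1.0, 0.0, -0.005], [0.0, 1.0, 0.002], [0.005, 0.002, -1.0]]
ft_force: [-0.3, 0.3, 0.5]
finger_gap: 0.044
```

```bash
python3 - <<'E'
from h import *
s=arm.get_state();P=eyes.camera_params("wrist");p=s["eef_pos"];print(p,s["finger_gap"],s["time_s"])
im=eyes.snapshot("wrist");cv2.imwrite("pics/e0.png",im)
for k in (0,.0187,.036,.055):print(k,proj("wrist",p+[0,0,k],P).round(0))
for X in ((.5383,-.2615,.057),(.5383,-.2615,.012)):print(proj("wrist",np.array(X),P).round(1))
im=eyes.snapshot("side");cv2.imwrite("pics/e1.png",im);cv2.imwrite("pics/e1z.png",cv2.resize(im[180:380,255:440],None,fx=3.9,fy=3,interpolation=cv2.INTER_CUBIC));print(tilt(im))
E
```

```text
[ 0.53768061 -0.26086306  0.10325569] 0.044021595812201525 18.15
0 [279. 241.]
0.0187 [279. 251.]
0.036 [280. 262.]
0.055 [280. 277.]
[278.2 223.8]
[278.1 211. ]
(0.0, 0.0, 0.9996358752250671, np.float64(-0.0), np.float64(-0.08))
```

View pics/e0.png

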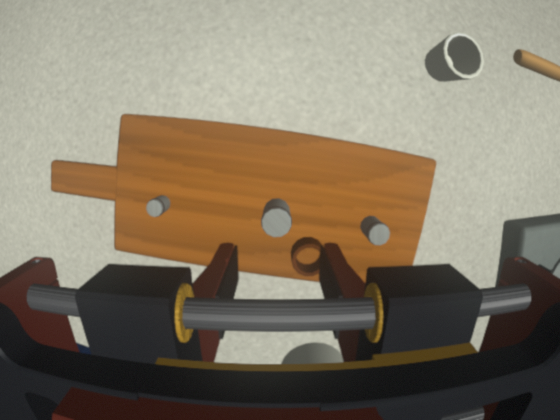

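View pics/e1z.png

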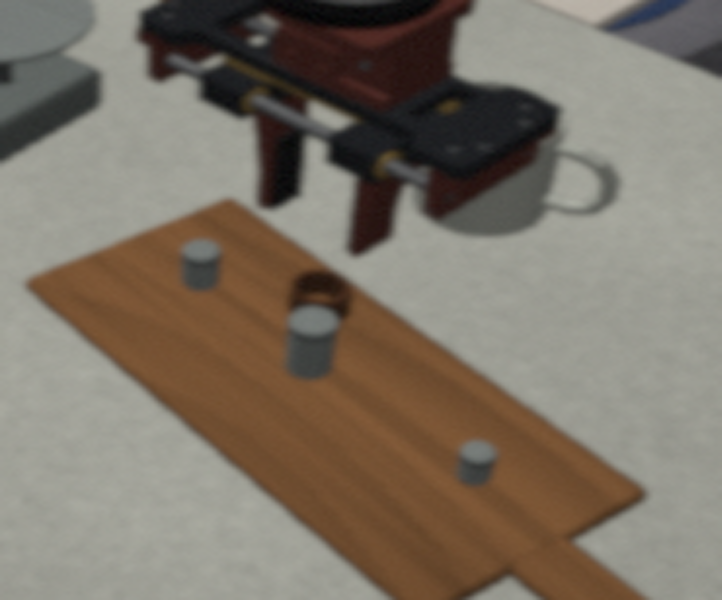

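```bash
python3 - <<'E'
import cv2
im=cv2.imread("pics/e0.png");cv2.imwrite("pics/e0z.png",cv2.resize(im[170:290,200:340],None,fx=5,fy=5,interpolation=cv2.INTER_CUBIC))
E
```

```text
(no output)
```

View pics/e0z.png

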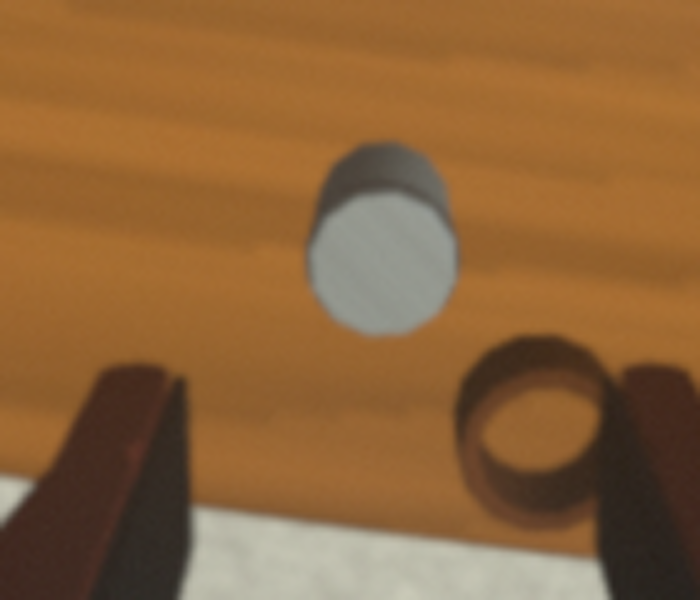

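Emit:
apply_moves([
  [0,0,0,0,-0.15,-2,0.5],
  [0,0,0,0,0,-3,0.5],
  [0,0,0,0,0,-3,0.5],
  [0,0,0,0,0,-2,0.5],
  [0,0,0,0,0,-1,0.5],
  [0,0,0,0,0,-0.6,0.5],
  [0,0,0,0,0,0,0.5],
])

```text
time_s: 19.12
eef_pos: [0.5402, -0.2635, -0.0106]
eef_rot: [[-1.0, 0.0, 0.0], [0.0, 1.0, -0.0], [-0.0, -0.0, -1.0]]
ft_force: [0.2, 0.4, 0.7]
finger_gap: 0.0439
```

```bash
python3 - <<'E'
from h import *
im=sample(3,"side");cv2.imwrite("pics/e3.png",im);cv2.imwrite("pics/e3z.png",cv2.resize(im[210:350,265:405],None,fx=4.2,fy=4.2,interpolation=cv2.INTER_CUBIC))
E
```

```text
t 19.225 F [-0.032 -0.093  0.369] sd [0.2  0.33 0.71] pos [ 0.5403 -0.2635 -0.0104] last [ 0.5404 -0.2636 -0.0102] tau [-3.0000e-03 -5.5020e+01  6.4010e+00 -1.7933e+01  3.1000e-02  3.2000e-02
  7.0000e-03] [0.012 0.084 0.016 0.024 0.007 0.027 0.007]
```

View pics/e3z.png

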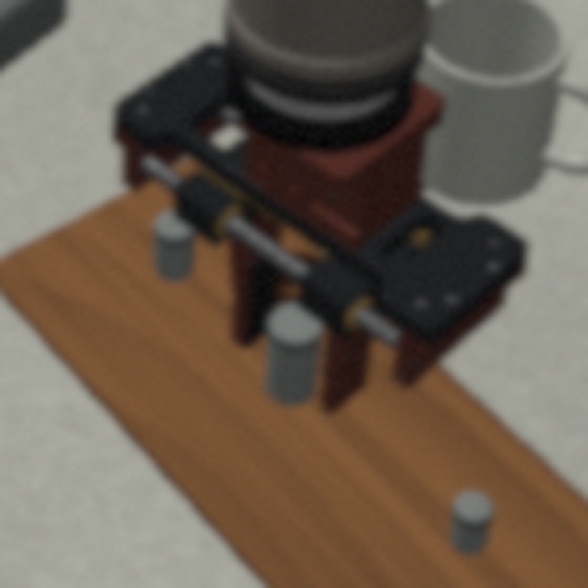

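Emit:
apply_moves([
  [0,0,0,-0.3,0.1,-0.5,0.5],
  [0,0,0,0,0,0,0.5],
  [0,0,0,0,0,0,0.1],
  [0,0,0,0,0,0,0.1],
  [0,0,0,0,0,0,0.1],
  [0,0,0,0,0,0,0.1],
])

```text
time_s: 20.02
eef_pos: [0.537, -0.2624, -0.0158]
eef_rot: [[-1.0, 0.0, 0.0], [0.0, 1.0, -0.0], [-0.0, -0.0, -1.0]]
ft_force: [-0.1, -0.0, 0.5]
finger_gap: 0.0236
```

Emit:
apply_moves([
  [0,0,0,0,0,1,0.1],
  [0,0,0,0,0,3,0.1],
  [0,0,0,0,0,4,0.1],
  [0,0,0,0,0,4,0.1],
  [0,0,0,0,2,3,0.1],
  [0,0,0,0,3,0,0.1],
])

```text
time_s: 20.78
eef_pos: [0.5383, -0.2135, 0.1374]
eef_rot: [[-1.0, 0.003, 0.005], [0.003, 1.0, -0.002], [-0.005, -0.002, -1.0]]
ft_force: [0.8, 0.8, -1.9]
finger_gap: 0.0238
```

```bash
python3 - <<'E'
from h import *
s=arm.get_state();p=s["eef_pos"];print(p,s["finger_gap"],s["time_s"])
im=eyes.snapshot("side");cv2.imwrite("pics/f0.png",im);cv2.imwrite("pics/f0z.png",cv2.resize(im[130:330,220:420],None,fx=3,fy=3,interpolation=cv2.INTER_CUBIC))
E
```

```text
[ 0.53830983 -0.21354311  0.1373608 ] 0.023762567369386055 20.775
```

View pics/f0z.png

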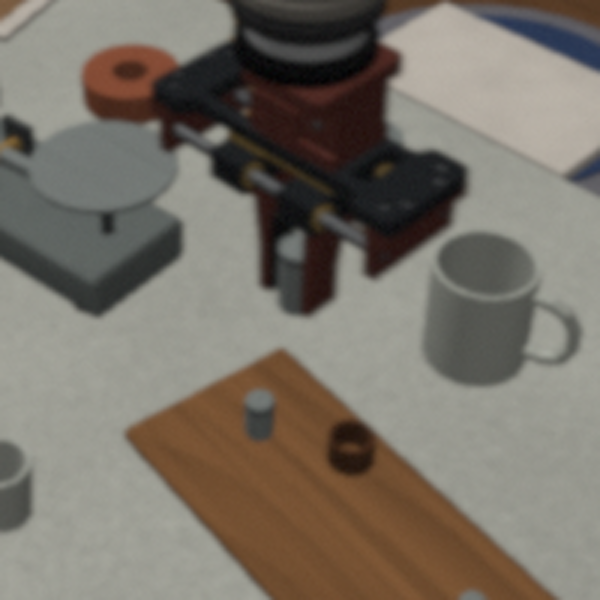

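Emit:
apply_moves([
  [0,0,0,0.5,3,0,0.1],
  [0,0,0,0.5,4,0,0.1],
  [0,0,0,0.6,4,0,0.1],
  [0,0,0,0.6,4,0,0.1],
  [0,0,0,0.6,4,0,0.1],
  [0,0,0,0.4,3.5,0,0.1],
  [0,0,0,0,1,-1,0.1],
  [0,0,0,0,0,-1,0.1],
  [0,0,0,0,0,0,0.1],
  [0,0,0,0,0,0,0.1],
])

```text
time_s: 22.08
eef_pos: [0.5688, 0.0209, 0.114]
eef_rot: [[-1.0, 0.003, -0.0], [0.003, 1.0, -0.001], [0.0, -0.001, -1.0]]
ft_force: [0.3, -1.0, -1.5]
finger_gap: 0.0234
```

```bash
python3 - <<'E'
from h import *
im=sample(5,"side");cv2.imwrite("pics/f1.png",im);cv2.imwrite("pics/f1z.png",cv2.resize(im[100:260,130:330],None,fx=4,fy=3.7,interpolation=cv2.INTER_CUBIC))
E
```

```text
t 22.275 F [-0.38  -0.328 -1.479] sd [0.49 0.36 0.16] pos [0.569  0.0216 0.1143] last [0.5691 0.0221 0.1144] tau [ 1.3000e-02 -4.7422e+01  4.4090e+00 -2.3407e+01  2.6000e-02  8.0000e-02
  4.0000e-03] [0.104 0.127 0.063 0.084 0.004 0.005 0.002]
```

View pics/f1z.png

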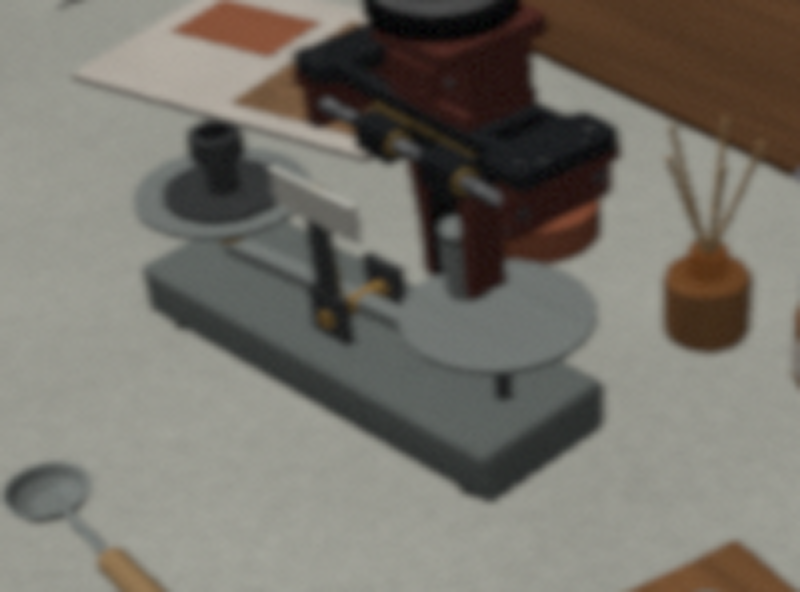

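Emit:
apply_moves([
  [0,0,0,0,0.5,-1,0.1],
  [0,0,0,0,0,-0.8,0.1],
  [0,0,0,0,0,-0.6,0.1],
  [0,0,0,0,0,0,0.1],
  [0,0,0,0,0,0,0.1],
])

```text
time_s: 22.95
eef_pos: [0.569, 0.0276, 0.0901]
eef_rot: [[-1.0, 0.0, 0.0], [0.0, 1.0, -0.0], [-0.0, -0.0, -1.0]]
ft_force: [0.0, -0.1, -1.9]
finger_gap: 0.0234
```

```bash
python3 - <<'E'
from h import *
im=sample(4,"side");print(tilt(im))
E
```

```text
t 23.1 F [-0.212 -0.276 -1.708] sd [0.59 0.09 0.51] pos [0.5691 0.0276 0.0903] last [0.5691 0.0276 0.0904] tau [-1.4000e-02 -4.8549e+01  4.5680e+00 -2.2410e+01  2.0000e-02  7.6000e-02
  0.0000e+00] [0.013 0.079 0.018 0.057 0.001 0.003 0.001]
(0.0, 0.0, 0.9996429085731506, np.float64(-0.0), np.float64(-0.08))
```

Emit:
apply_moves([
  [0,0,0,0,0,-0.2,0.1],
  [0,0,0,0,0,-0.2,0.1],
  [0,0,0,0,0,0,0.1],
])

```text
time_s: 23.52
eef_pos: [0.5687, 0.0277, 0.0858]
eef_rot: [[-1.0, 0.0, -0.0], [0.0, 1.0, -0.0], [0.0, -0.0, -1.0]]
ft_force: [0.3, 0.8, -1.6]
finger_gap: 0.0233
```

```bash
python3 - <<'E'
from h import *
im=sample(4,"side");print(tilt(im));cv2.imwrite("pics/f2.png",im);cv2.imwrite("pics/f2z.png",cv2.resize(im[100:260,130:330],None,fx=4,fy=3.7,interpolation=cv2.INTER_CUBIC))
E
```

```text
t 23.675 F [ 0.     0.213 -1.802] sd [0.54 0.57 0.45] pos [0.5688 0.0277 0.086 ] last [0.5689 0.0277 0.086 ] tau [-2.0000e-03 -4.8886e+01  4.6170e+00 -2.2268e+01  1.8000e-02  6.7000e-02
  2.0000e-03] [0.004 0.013 0.004 0.014 0.002 0.011 0.002]
(0.0, 0.0, 0.9996228218078613, np.float64(-0.0), np.float64(-0.08))
```

View pics/f2z.png

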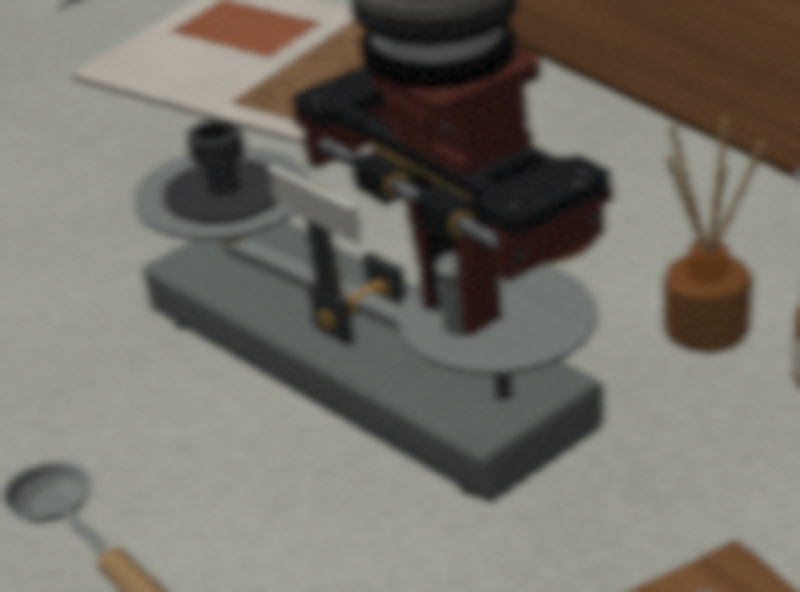

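Emit:
apply_moves([
  [0,0,0,0,0,-0.1,0.1],
  [0,0,0,0,0,-0.1,0.1],
  [0,0,0,0,0,-0.1,0.1],
  [0,0,0,0,0,0,0.1],
])

```text
time_s: 24.22
eef_pos: [0.5688, 0.0277, 0.0829]
eef_rot: [[-1.0, 0.0, -0.0], [0.0, 1.0, -0.0], [0.0, -0.0, -1.0]]
ft_force: [-0.2, 0.3, -1.0]
finger_gap: 0.0237
```

```bash
python3 - <<'E'
from h import *
im=sample(4,"side");print(tilt(im))
E
```

```text
t 24.375 F [-0.007  0.126 -1.168] sd [0.16 0.29 0.17] pos [0.5689 0.0277 0.083 ] last [0.5689 0.0277 0.0831] tau [-0.0000e+00 -4.9043e+01  4.6470e+00 -2.2153e+01  1.9000e-02  7.0000e-02
  1.0000e-03] [0.002 0.006 0.002 0.007 0.001 0.005 0.001]
(0.0, 0.0, 0.9996359348297119, np.float64(-0.0), np.float64(-0.08))
```

Emit:
apply_moves([
  [0,0,0,0,0,-0.1,0.1],
  [0,0,0,0,0,-0.1,0.1],
  [0,0,0,0,0,0,0.1],
])

```text
time_s: 24.8
eef_pos: [0.5689, 0.0277, 0.0811]
eef_rot: [[-1.0, 0.0, 0.0], [0.0, 1.0, 0.0], [-0.0, 0.0, -1.0]]
ft_force: [0.1, -0.0, 1.2]
finger_gap: 0.0235
```

```bash
python3 - <<'E'
from h import *
im=sample(4,"side");print(tilt(im))
E
```

```text
t 24.95 F [-0.165  0.108  0.861] sd [0.3  0.11 0.33] pos [0.5689 0.0277 0.0812] last [0.5689 0.0277 0.0812] tau [ 2.9000e-02 -4.8284e+01  4.6050e+00 -2.1830e+01  2.7000e-02 -9.7000e-02
 -0.0000e+00] [0.001 0.027 0.003 0.023 0.    0.004 0.001]
(0.0, 0.0, 0.9993206858634949, np.float64(-0.0), np.float64(-0.08))
```

Emit:
apply_moves([
  [0,0,0,0,0,0,0.3],
  [0,0,0,0,0,0,0.45],
  [0,0,0,0,0,0,0.45],
  [0,0,0,0,0,1,0.45],
  [0,0,0,0,0,3,0.45],
  [0,0,0,0,0,4,0.45],
  [0,0,0,0,0,4,0.45],
  [0,0,0,0,-2,0,0.45],
])

```text
time_s: 26.0
eef_pos: [0.5714, 0.0093, 0.2053]
eef_rot: [[-1.0, -0.003, 0.007], [-0.003, 1.0, 0.002], [-0.007, 0.002, -1.0]]
ft_force: [0.8, 0.1, -1.1]
finger_gap: 0.0398
```

```bash
python3 - <<'E'
from h import *
print(arm.get_state()["eef_pos"])
im=eyes.snapshot("side");print(tilt(im));cv2.imwrite("pics/g0.png",im);cv2.imwrite("pics/g0z.png",cv2.resize(im[100:260,130:330],None,fx=4,fy=3.7,interpolation=cv2.INTER_CUBIC))
E
```

```text
[0.57140424 0.00928027 0.20525482]
(0.0, 0.0, 0.9995616674423218, np.float64(-0.0), np.float64(-0.08))
```

View pics/g0z.png

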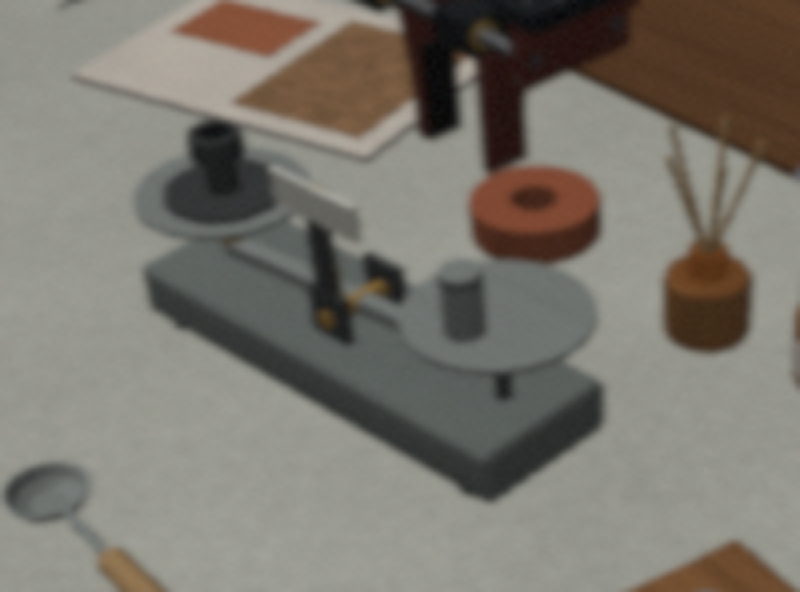

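160 g stands at (463,300) in the zoom. The beam is still at its upper stop, so the holder is heavier than 214 g and the 80 g weight is next.

Emit:
apply_moves([
  [0,0,0,-0.4,-4,0,0.45],
  [0,0,0,-0.5,-4,0,0.45],
  [0,0,0,-0.5,-4,-1,0.45],
  [0,0,0,-0.4,-4,-2,0.45],
  [0,0,0,-0.3,-2.5,-3,0.45],
  [0,0,0,0,0,-3,0.45],
  [0,0,0,0,0,-2,0.45],
  [0,0,0,0,0,0,0.45],
])

```text
time_s: 27.05
eef_pos: [0.5465, -0.1768, 0.0898]
eef_rot: [[-1.0, 0.0, -0.003], [0.0, 1.0, 0.001], [0.003, 0.001, -1.0]]
ft_force: [1.2, -0.7, 0.6]
finger_gap: 0.0396
```

```bash
python3 - <<'E'
from h import *
s=arm.get_state();P=eyes.camera_params("wrist");p=s["eef_pos"];print(p,s["finger_gap"],s["time_s"])
im=eyes.snapshot("wrist");cv2.imwrite("pics/g1z.png",cv2.resize(im[170:290,200:340],None,fx=5,fy=5,interpolation=cv2.INTER_CUBIC))
print((proj("wrist",np.array([.5513,-.1745,.044]),P)-[200,170])*5)
E
```

```text
[ 0.54652179 -0.17683329  0.08978998] 0.03962959606844538 27.05
[409.97688019 294.81142596]
```

View pics/g1z.png

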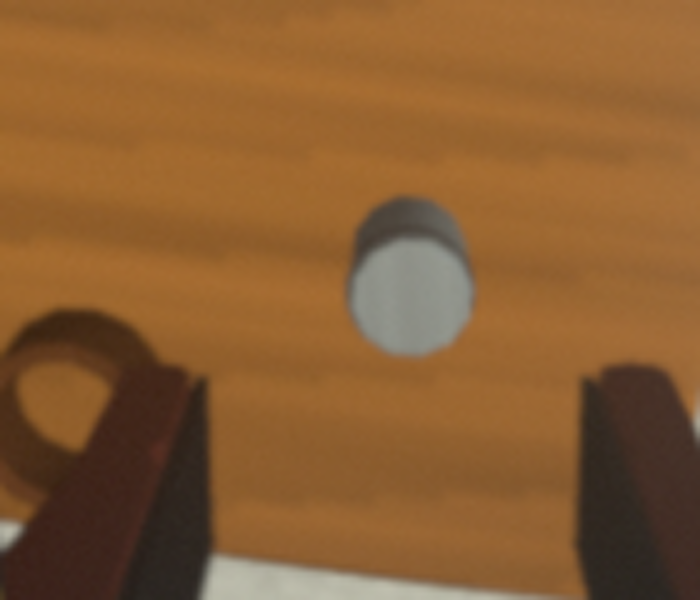

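Emit:
apply_moves([
  [0,0,0,0.4,0.2,-2,0.45],
  [0,0,0,0,0,-3,0.45],
  [0,0,0,0,0,-3,0.45],
  [0,0,0,0,0,-2,0.45],
  [0,0,0,0,0,-0.6,0.45],
  [0,0,0,0,0,0,0.45],
  [0,0,0,0,0,0,0.45],
])

```text
time_s: 27.98
eef_pos: [0.5527, -0.1755, -0.014]
eef_rot: [[-1.0, 0.0, 0.002], [0.0, 1.0, -0.0], [-0.002, -0.0, -1.0]]
ft_force: [-1.2, -0.2, 1.5]
finger_gap: 0.0395
```

Emit:
apply_moves([
  [0,0,0,-0.1,0.1,-0.3,0.45],
  [0,0,0,0,0,-0.3,0.45],
  [0,0,0,0,0,0,0.45],
  [0,0,0,0,0,0,0.1],
  [0,0,0,0,0,0,0.1],
  [0,0,0,0,0,0,0.1],
  [0,0,0,0,0,0,0.1],
])

```text
time_s: 28.85
eef_pos: [0.5509, -0.1743, -0.0209]
eef_rot: [[-1.0, 0.0, 0.0], [0.0, 1.0, -0.0], [-0.0, -0.0, -1.0]]
ft_force: [-0.7, 0.0, 0.1]
finger_gap: 0.0193
```

```bash
python3 - <<'E'
from h import *
s=arm.get_state();print(s["eef_pos"],s["finger_gap"],s["time_s"],s["ft_force"])
im=eyes.snapshot("side");cv2.imwrite("pics/g2z.png",cv2.resize(im[180:320,245:385],None,fx=4.2,fy=4.2,interpolation=cv2.INTER_CUBIC))
E
```

```text
[ 0.55091686 -0.17433776 -0.02089393] 0.0192772982349436 28.85 [-0.65381268  0.00701366  0.05490975]
```

View pics/g2z.png

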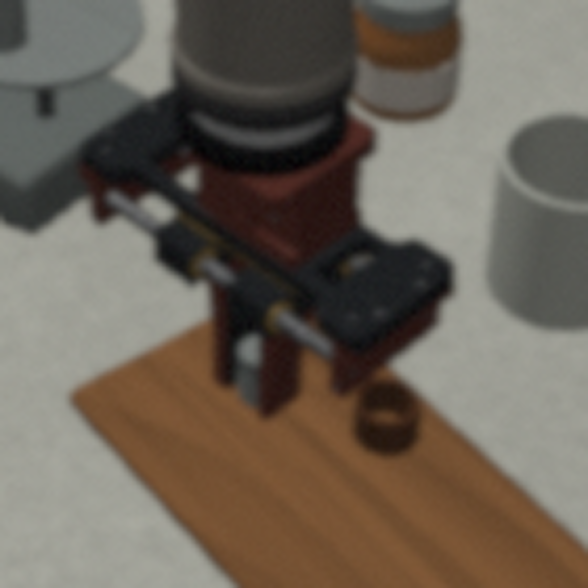

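Emit:
apply_moves([
  [0,0,0,0,0,1,0.1],
  [0,0,0,0,0,3,0.1],
  [0,0,0,0.5,0,4,0.1],
  [0,0,0,1,1,4,0.1],
  [0,0,0,1.2,3,4,0.1],
  [0,0,0,1.2,4,1,0.1],
  [0,0,0,1.2,4,0,0.1],
  [0,0,0,1,4,0,0.1],
  [0,0,0,0.6,3,0,0.1],
  [0,0,0,0,1.2,0,0.1],
])

```text
time_s: 30.15
eef_pos: [0.6179, 0.03, 0.1493]
eef_rot: [[-1.0, -0.003, 0.0], [-0.003, 1.0, 0.001], [-0.0, 0.001, -1.0]]
ft_force: [0.1, -0.8, -1.4]
finger_gap: 0.0194
```

Emit:
apply_moves([
  [0,0,0,0,0,0,0.1],
  [0,0,0,0,0,0,0.1],
])

```text
time_s: 30.4
eef_pos: [0.6176, 0.0255, 0.1493]
eef_rot: [[-1.0, 0.003, -0.0], [0.003, 1.0, -0.001], [0.0, -0.001, -1.0]]
ft_force: [0.8, -0.3, -0.8]
finger_gap: 0.0192
```

```bash
python3 - <<'E'
from h import *
s=arm.get_state();print(s["eef_pos"],s["finger_gap"],s["time_s"])
im=eyes.snapshot("wrist");cv2.imwrite("pics/h0.png",im)
E
```

```text
[0.61756585 0.02551198 0.14925775] 0.01921104486746606 30.4
```

View pics/h0.png

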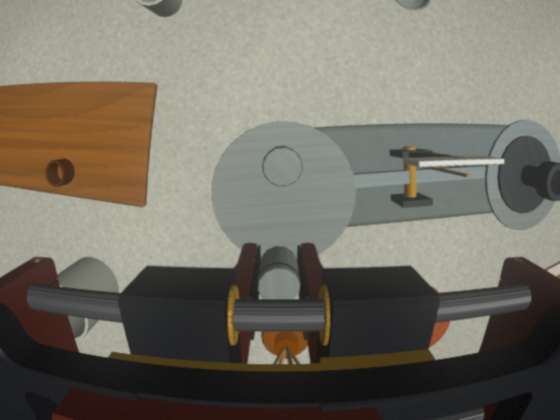

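Emit:
apply_moves([
  [0,0,0,0,0.1,-2,0.1],
  [0,0,0,0,0,-2,0.1],
  [0,0,0,0,0,-1.5,0.1],
  [0,0,0,0,0,-0.8,0.1],
  [0,0,0,0,0,-0.4,0.1],
  [0,0,0,0,0,0,0.1],
  [0,0,0,0,0,0,0.1],
])

```text
time_s: 31.32
eef_pos: [0.6183, 0.0287, 0.0826]
eef_rot: [[-1.0, 0.0, 0.001], [0.0, 1.0, 0.0], [-0.001, 0.0, -1.0]]
ft_force: [0.3, -0.1, -0.5]
finger_gap: 0.0191
```

```bash
python3 - <<'E'
from h import *
im=sample(3,"side");print(tilt(im));cv2.imwrite("pics/h1.png",im);cv2.imwrite("pics/h1z.png",cv2.resize(im[100:260,130:330],None,fx=4,fy=3.7,interpolation=cv2.INTER_CUBIC))
E
```

```text
t 31.425 F [ 0.392 -0.305 -0.379] sd [0.52 0.29 0.2 ] pos [0.6183 0.0288 0.0826] last [0.6182 0.0288 0.0826] tau [ 2.8000e-02 -5.3626e+01  6.0510e+00 -2.2685e+01  2.4000e-02  7.3000e-02
  0.0000e+00] [0.005 0.071 0.01  0.037 0.    0.001 0.   ]
(0.0, 0.0, 0.9995654225349426, np.float64(-0.0), np.float64(-0.08))
```

View pics/h1z.png

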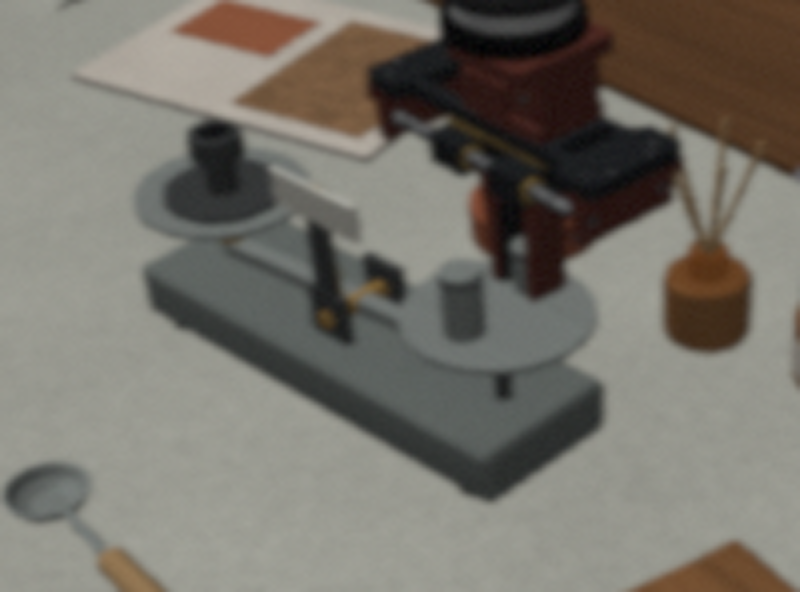

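Emit:
apply_moves([
  [0,0,0,0,0,-0.2,0.1],
  [0,0,0,0,0,-0.2,0.1],
  [0,0,0,0,0,-0.2,0.1],
  [0,0,0,0,0,-0.2,0.1],
  [0,0,0,0,0,-0.2,0.1],
  [0,0,0,0,0,-0.2,0.1],
  [0,0,0,0,0,0,0.1],
])

```text
time_s: 32.35
eef_pos: [0.6177, 0.0287, 0.0699]
eef_rot: [[-1.0, 0.0, -0.0], [0.0, 1.0, -0.0], [0.0, -0.0, -1.0]]
ft_force: [-0.1, 0.1, -0.9]
finger_gap: 0.0194
```

```bash
python3 - <<'E'
from h import *
im=sample(4,"side");print(tilt(im));cv2.imwrite("pics/h2.png",im);cv2.imwrite("pics/h2z.png",cv2.resize(im[100:260,130:330],None,fx=4,fy=3.7,interpolation=cv2.INTER_CUBIC))
E
```

```text
t 32.5 F [-0.32   0.149 -0.336] sd [0.42 0.38 0.36] pos [0.6178 0.0287 0.07  ] last [0.6179 0.0287 0.0701] tau [ 2.3000e-02 -5.3975e+01  6.1190e+00 -2.2187e+01  2.5000e-02 -1.2000e-02
  2.0000e-03] [0.013 0.018 0.008 0.014 0.001 0.01  0.002]
(-0.5, -1.625, 0.9751890897750854, np.float64(4.715117610101294), np.float64(-0.040707353249155885))
```

View pics/h2z.png

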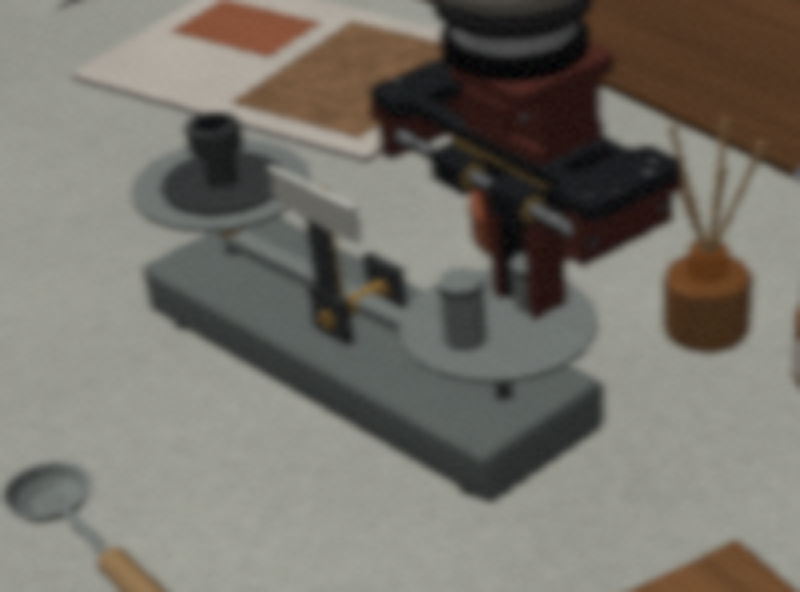

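Emit:
apply_moves([
  [0,0,0,0,0,-0.2,0.1],
  [0,0,0,0,0,-0.2,0.1],
  [0,0,0,0,0,-0.1,0.1],
  [0,0,0,0,0,0,0.1],
  [0,0,0,0,0,0,0.1],
])

```text
time_s: 33.17
eef_pos: [0.6179, 0.0287, 0.0651]
eef_rot: [[-1.0, 0.0, 0.0], [0.0, 1.0, 0.0], [-0.0, 0.0, -1.0]]
ft_force: [0.3, -0.5, -0.2]
finger_gap: 0.0192
```

```bash
python3 - <<'E'
from h import *
im=sample(4,"side");print(tilt(im))
E
```

```text
t 33.325 F [ 0.125  0.103 -0.185] sd [0.55 0.46 0.19] pos [0.6179 0.0287 0.0651] last [0.6179 0.0287 0.0651] tau [-2.7000e-02 -5.4039e+01  6.0670e+00 -2.1714e+01  1.3000e-02  1.1900e-01
 -0.0000e+00] [0.003 0.013 0.001 0.002 0.001 0.003 0.   ]
(-0.875, -3.625, 0.9454057216644287, np.float64(10.518339284072118), np.float64(0.007652827367267648))
```

Emit:
apply_moves([
  [0,0,0,0,0,0,0.27],
  [0,0,0,0,0,0,0.35],
  [0,0,0,0,0,0,0.4],
  [0,0,0,0,0,1,0.4],
  [0,0,0,0,0,3,0.4],
  [0,0,0,0,0,4,0.4],
  [0,0,0,0,0,4,0.4],
  [0,0,0,0,-3,0,0.4],
  [0,0,0,0,-4,0,0.4],
])

```text
time_s: 34.5
eef_pos: [0.6185, -0.0407, 0.1866]
eef_rot: [[-1.0, -0.003, 0.002], [-0.003, 1.0, 0.001], [-0.002, 0.001, -1.0]]
ft_force: [0.5, 0.1, 0.1]
finger_gap: 0.0348
```

```bash
python3 - <<'E'
from h import *
for i in range(6): im=eyes.snapshot("side");print(tilt(im)[1:])
cv2.imwrite("pics/i0.png",im);cv2.imwrite("pics/i0z.png",cv2.resize(im[100:260,130:330],None,fx=4,fy=3.7,interpolation=cv2.INTER_CUBIC))
E
```

```text
(-4.25, 0.9409353137016296, np.float64(12.331846057188), np.float64(0.02276538380990001))
(-4.25, 0.9409356117248535, np.float64(12.331846057188), np.float64(0.02276538380990001))
(-4.25, 0.9408067464828491, np.float64(12.331846057188), np.float64(0.02276538380990001))
(-4.25, 0.9409230351448059, np.float64(12.331846057188), np.float64(0.02276538380990001))
(-4.25, 0.9408175349235535, np.float64(12.331846057188), np.float64(0.02276538380990001))
(-4.25, 0.9410555362701416, np.float64(12.331846057188), np.float64(0.02276538380990001))
```

View pics/i0z.png

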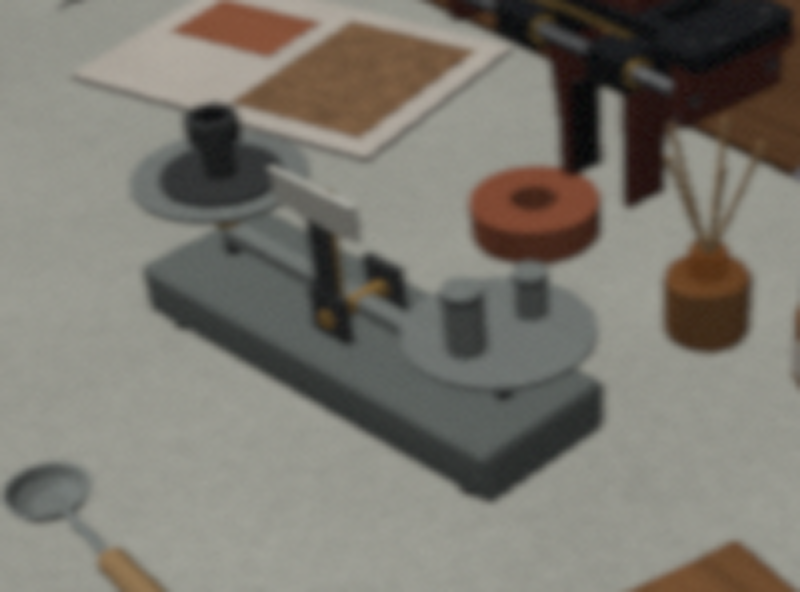

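```bash
python3 - <<'E'
from h import *
r=cv2.imread("pics/c6.png")
def m(im,y0,y1,x0,x1,f=16):
    g=lambda a:cv2.resize(cv2.cvtColor(a,cv2.COLOR_BGR2GRAY).astype(np.float32),None,fx=f,fy=f,interpolation=cv2.INTER_CUBIC)
    M=cv2.matchTemplate(g(im[y0-9:y1+9,x0-4:x1+4]),g(r[y0:y1,x0:x1]),cv2.TM_CCOEFF_NORMED);_,v,_,l=cv2.minMaxLoc(M);return l[0]/f-4,l[1]/f-9,round(v,3)
X=np.array([.573,.2665,.105]);s=(proj("side",X+[0,0,.01])-proj("side",X))[1]/10
Y=np.array([.5945,.0285,.105]);sw=(proj("side",Y+[0,0,.01])-proj("side",Y))[1]/10
for n in ("c8","d0","d1","h2","i0"):
    im=cv2.imread(f"pics/{n}.png")
    a=m(im,142,160,168,194);b=m(im,131,146,176,191);c=m(im,185,205,248,283)
    print(n,[(q,round(-.08+q[1]/s/120,4)) for q in (a,b)],c,round(-.08-c[1]/sw/120,4))
E
```

```text
c8 [((-0.3125, -1.4375, 0.998), np.float64(-0.0452)), ((-0.375, -1.125, 0.985), np.float64(-0.0528))] (0.375, 1.3125, 0.976) -0.0498
d0 [((-0.5625, -2.8125, 0.998), np.float64(-0.012)), ((-0.6875, -2.5, 0.971), np.float64(-0.0195))] (0.8125, 2.5, 0.927) -0.0225
d1 [((-0.6875, -3.5, 0.998), np.float64(0.0046)), ((-0.75, -3.25, 0.962), np.float64(-0.0014))] (1.0, 3.0625, 0.892) -0.0096
h2 [((-0.375, -2.1875, 0.998), np.float64(-0.0271)), ((-0.5, -1.8125, 0.975), np.float64(-0.0362))] (1.375, 1.6875, 0.83) -0.0412
i0 [((-0.875, -4.375, 0.998), np.float64(0.0258)), ((-0.9375, -4.3125, 0.963), np.float64(0.0243))] (3.0, 2.5625, 0.761) -0.0211
```

```bash
python3 - <<'E'
from h import *
for i in range(10): im=eyes.snapshot("top")
cv2.imwrite("pics/j0.png",im)
s=eyes.snapshot("side");print(tilt(s));print(arm.get_state()["time_s"],np.abs(s.astype(int)-cv2.imread("pics/i0.png")).mean())
E
```

```text
(-0.875, -4.25, 0.9412896633148193, np.float64(12.331846057188), np.float64(0.02276538380990001))
35.35 0.9562244897959183
```

View pics/j0.png

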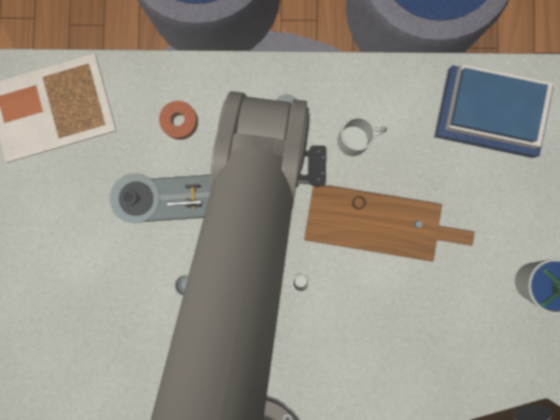

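The top view shows the ring at (359,203), mug, loaf, egg cup and 40 g weight (419,224) where they were. The jar and spoon are partly hidden by the arm and the diffuser is fully hidden, but all three stand clear in the other views. The beam is still, so I'm handing in.

```bash
python3 - <<'E'
from station import arm
print(arm.sign_off())
E
```

```text
the job is handed in; nothing more can be done
None
```

I pressed the bare pan level for more than 2 s in two steps with the empty gripper. Then I stood the 160 g and 80 g weights on the weight pan; the beam is level and still, and I handed the job in at about 35 s.

**Mass:** the press needed about 2.15 N near level, which gives about 223±10 g. With 160 g alone the beam stayed at its upper stop, so the holder is heavier than 214 g. The final tilt puts it at about 222–225 g.

**Final tilt:** about +0.023 to +0.026 rad from the shift of the holder in the side image, inside the 0.042 limit. 200 g would give about −0.033 to −0.036 rad, so 240 g is closer, though not by much. A separate measurement on the weight pan's own image gave −0.021 rad. I set it aside because that patch matched poorly (0.76), as the weights now cover part of it.

**Other things:** both weights stand upright, the 40 g weight is still on the board, and everything I could see in the last pictures was in its place. In the last top view the arm hid the diffuser and part of the jar and spoon. I saw the diffuser and spoon in place in the last side view, but did not check the jar again.

**Disagreement:** the fingertips touched the pan with the TCP about 37 mm lower than the reported pose implied. I set the heights by touch instead.

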